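# Vise changeover and drying rail on a hobby desk

### The job

The black bracket in the little vise is finished: slide the vise's jaw wide open by its red grip, then lift the bracket out and stand it on the narrow raised rail, and stand every other black bracket from the desk on the rail too, each upright on its foot, square across the rail and centred over it, none past its ends. Then clamp the bare-metal blank upright in the emptied vise, lengthwise along the jaws and midway along them, with the jaw slid fully home so that its lip hooks over the blank's foot and pushes it against the fixed jaw. Leave the tumbler, the portable drive and the carton where they are.

Things in the scene. Friction and masses are not known exactly. Their poses are not given: they have to be found in the camera images.
- vise: Blue vise fixed to the desk, base 220 x 90 mm, its flat bed 30 mm above the desk. Origin: on the desk, 30 mm in vise +x from the base's centre; x points from the sliding jaw (robot's side) to the fixed jaw, y along the jaws, z up. The fixed jaw's face is at x = +30 mm; it is 60 mm long in y, its top 48 mm above the desk.
- vise_seat (a point): Point on the vise's bed (30 mm above the desk) where the middle of a clamped part's underside belongs: vise (12, 0, 30) mm, 18 mm before the fixed jaw's face. Axes as the vise. A clamped part lies with its 60 mm length along vise y, the edge of its foot against the fixed jaw, its web 30 mm proud of the jaws.
- jaw (a joint): Sliding jaw's travel in m along vise -x: 0 home, 0.045 wide open. Stays where left; slides at 4 N plus 10 N per m/s. At 0 its face is 36.5 mm from the fixed jaw's, and its lip (tip at vise x = 0.5 mm - travel, 44.5 to 50.5 mm above the desk) hooks over a part's 12 mm foot, so the part cannot be lifted. Closing, it pushes a part along the bed to the fixed jaw.
- jaw_grip (a point): Point on the red upright grip of the sliding jaw, a block 16 (x) x 40 (y) x 44 mm tall, from 50 to 94 mm above the desk. The point is in its middle, 78 mm above the desk, at vise x = -60 mm - travel; axes as the vise; pinch it from above along vise x.
- rail: Narrow drying rail fixed to the desk (it does not move): a black rubber-topped beam 370 mm long (y) and 22 mm wide (x), its flat top 70 mm above the desk, on two aluminium posts with feet 90 mm long in x. Origin: on the desk, under the beam's middle; x across the beam, y along it.
- rail_top (a point): Middle of the rail's flat top, 70 mm above the desk; x across the 22 mm, y along the 370 mm, z up. A bracket stands with its foot across the rail (bracket x along rail x), its middle over the rail's middle line, anywhere along it; five fit at a pitch of 70 mm.
- blank: Bare silver aluminium blank, plain, no slots; on the desk at the start, standing on its foot; an inverted T: foot 60 x 36 x 12 mm (x, y, z), along its middle a web 60 x 18 x 40 mm, 52 mm high in all, about 180 g, mostly in the foot. Origin: centre of the foot's underside; x along the 60 mm, y across the 18 mm web (pinch it so), z up.
- tumbler: Wood-brown tumbler, 80 mm across, 158 mm tall, a bystander. Origin: centre of its underside.
- drive: Portable drive, black rubber with silver top, 85 x 125 x 20 mm, a bystander. Origin: centre of its underside.
- carton: Cardboard carton, 100 x 140 x 50 mm, a bystander. Origin: centre of its underside.
- bracket0: Finished black bracket with silver slots; clamped in the vise at the start, its length along vise y; an inverted T: foot 60 x 36 x 12 mm (x, y, z), along its middle a web 60 x 18 x 40 mm, 52 mm high in all, about 180 g, mostly in the foot. Origin: centre of the foot's underside; x along the 60 mm, y across the 18 mm web (pinch it so), z up.
- bracket1: Finished black bracket with silver slots; may be absent; if present, standing on its foot on the desk at the start; an inverted T: foot 60 x 36 x 12 mm (x, y, z), along its middle a web 60 x 18 x 40 mm, 52 mm high in all, about 180 g, mostly in the foot. Origin: centre of the foot's underside; x along the 60 mm, y across the 18 mm web (pinch it so), z up.
- bracket2: Finished black bracket with silver slots; may be absent; if present, standing on its foot on the desk at the start; an inverted T: foot 60 x 36 x 12 mm (x, y, z), along its middle a web 60 x 18 x 40 mm, 52 mm high in all, about 180 g, mostly in the foot. Origin: centre of the foot's underside; x along the 60 mm, y across the 18 mm web (pinch it so), z up.
- bracket3: Finished black bracket with silver slots; may be absent; if present, standing on its foot on the desk at the start; an inverted T: foot 60 x 36 x 12 mm (x, y, z), along its middle a web 60 x 18 x 40 mm, 52 mm high in all, about 180 g, mostly in the foot. Origin: centre of the foot's underside; x along the 60 mm, y across the 18 mm web (pinch it so), z up.
- bracket4: Finished black bracket with silver slots; may be absent; if present, standing on its foot on the desk at the start; an inverted T: foot 60 x 36 x 12 mm (x, y, z), along its middle a web 60 x 18 x 40 mm, 52 mm high in all, about 180 g, mostly in the foot. Origin: centre of the foot's underside; x along the 60 mm, y across the 18 mm web (pinch it so), z up.

How it is judged:
By the outcome, as a careful person would: the job done as asked, in the order asked, and still so for the second after the job is handed in, with the robot touching nothing.
Of bracket1, bracket2, bracket3, bracket4 only 2 to 4 are there at a start; the rules pass over those that are not, and their reading is None.
At some moment in a run one of blank may be knocked a few centimetres aside while the robot is not near it.
Once in a run the grip may slacken for a moment while it holds something.
It also fails if it takes over 210 s, if anything falls off the work surface, if the arm or the gripper's body presses on something with over 40 N, if the wrist force passes 120 N, or if a joint passes its speed limit or range.

### The arm

A 7-joint arm with a two-finger parallel gripper is mounted at the origin on the work surface. World frame = base frame: x ahead of the robot, y to its left, z up, the work surface at z = 0. Lengths are in mm, angles in rad, forces in N, time in s.
With the tool pointing down it reaches from about 400 to 875 mm from the base axis. Payload 19.3 kg.
Tool frame: the origin (TCP) lies midway between the tips of the shut fingers; the grasp point (between the pads) lies 19 mm behind it (grip_point_offset is the distance from the TCP to the grasp point, in mm); z points along the fingers, y is the line along which they close (so a half turn about z gives the same grasp; the last joint's range is limited). The gripper opens to 85 mm and grips with 20 to 120 N. Pads are 22 mm wide; open, the fingers measure 114 mm over their backs; the gripper's body (76 mm by 85 mm) begins 54 mm behind the grasp point. The pads swing forward as they close: fully open they stand 13 mm farther back than shut.
Start: joints at [-1.36, 0.521, -0.036, 1.599, 0.021, 1.021, -0.113], TCP at [173.222, 600.507, 231.291] pointing down, gripper open.
Joint ranges: [-2.91, 2.91], [-0.3, 2.13], [-1.5, 1.42], [0.17, 2.43], [-1.26, 4.41], [0.16, 1.93], [-2.52, 2.52]. Speed limits (rad/s): [1.89, 1.89, 2.39, 2.39, 3.01, 3.01, 3.01].

### API

Orientations are given as a 3x3 rotation matrix whose columns are the frame's x, y, z axes.
In Python, from station import * gives the robot as it stands. The module is installed in compiled form; this text tells all that it offers.
- The arm moves only by the shell command python3 -m jog 'ROWS'. ROWS is JSON, a list of rows, each a list of 3 entries, a list of its own where there are three numbers: the closure, from -1 (fully open) to 1 (shut), then the shift along the tool's x, y, z in m, then the turn, a rotation vector about the tool's x, y, z in rad. A call has exactly 10 rows; each row is the pose to reach, as a shift and turn from the pose commanded when the call began, along the tool's axes at that moment; what a row does not reach only later rows make up. A row lasts 1/12 s, in which the tool goes at most 41.7 mm and 7.16 degrees, less where a joint would pass 70% of its speed; a pose out of reach is approached as far as the arm can. A call with a gripper value outside its range is refused whole. The fingers move at their own pace and stop on an object; the grip force is fixed at half the most. Time passes only in rows, so rows that repeat a pose let the fingers close, or fill a call up. It gives the time, the measured TCP pose, the force, the opening and the grip force at its end, in the units of the state.
- state(): the state, without advancing time (a new reading comes with each control period).
- read_camera(name): name is "side" or "top"; returns a dict with "pixels" (420x560x3 uint8, red, green, blue), "range_z" (420x560 float32, mm along the optical axis (not along the pixel's ray), 0 where there is no reading), "fovy" (degrees; the focal length in pixels is half the picture's height over the tangent of half this angle, whatever the lens; pixels are square), "cx", "cy" (the principal point, pixels), "R" (3x3) and "t" (3): a world point X has camera coordinates R X + t. Camera axes: x right, y down, z forward; pixel columns grow to the right and rows downward; lengths in mm; the calibration is good to about 2 mm. A picture is of the moment at which its call begins.
- job_done(): hands the job in; it is judged then, once.
The state is a dict: "clock": time; "joint_pos": joint angles; "dq": joint speeds; "joint_torque": joint torques, N m; "tool_pos": TCP position; "tcp_rot": TCP orientation; "force": force on the tool from outside, world axes, zero at the start; "moment": the same for the moment, N m; "grip_width": finger opening in mm; "grasp_force": force on a finger pad.
Only numpy, scipy, OpenCV 4.12 (cv2) and the standard library are available. Lean on these libraries where they do the work, as an engineer would, in place of code of your own. Each camera call takes 0.05 s, during which the arm holds its last target. There are 200 camera calls.

## Working session

There is one attempt and no reset: what is moved stays moved. The work goes in short steps, Python scripts to look and compute and a shell command to move; the robot and the scene stay as the last step left them, time stands still between calls to the robot, and variables do not carry over. Pictures are saved under pics/ and viewed, at most 14 in all, crops included, and the job is handed in when it is done.

```bash
mkdir -p pics; ls; python3 - <<'E'
from station import *
import cv2,numpy as np
s=state();print({k:np.round(v,3).tolist() if not isinstance(v,(int,float)) else v for k,v in s.items()})
for n in("side","top"):
    c=read_camera(n);cv2.imwrite(f"pics/{n}0.png",c["pixels"][:,:,::-1]);np.savez(f"/tmp/{n}0.npz",**c)
    print(n,c["fovy"],c["cx"],c["cy"],np.round(c["R"],3).tolist(),np.round(c["t"],1), -np.array(c["R"]).T@c["t"])
E
```

```text
pics
{'clock': 0.0, 'joint_pos': [-1.36, 0.522, -0.036, 1.6, 0.021, 1.021, -0.113], 'dq': [-0.0, 0.001, -0.001, 0.001, 0.0, 0.001, -0.002], 'joint_torque': [0.001, -92.713, 1.98, -36.992, 0.018, 0.008, 0.0], 'tool_pos': [173.125, 600.187, 230.729], 'tcp_rot': [[-0.961, 0.277, -0.0], [0.277, 0.961, -0.001], [-0.0, -0.001, -1.0]], 'force': [0.514, 0.934, 0.149], 'moment': [0.051, 0.023, 0.028], 'grasp_force': 0.0, 'grip_width': 85.51133577340657}
side 45.61489878492294 278.93991285521435 213.64599218270791 [[0.994, -0.108, 0.008], [-0.075, -0.739, -0.67], [0.079, 0.665, -0.743]] [-540.3  186.2 1372.5] [ 443.34964517 -833.77876595 1148.31482857]
top 56.58936658527894 277.1612267517444 209.2277972936175 [[-0.02, -1.0, -0.021], [-0.982, 0.024, -0.185], [0.185, 0.017, -0.983]] [ 138.9  574.7 1123.1] [ 359.50435377  106.60050072 1212.6148949 ]
```

View pics/side0.png

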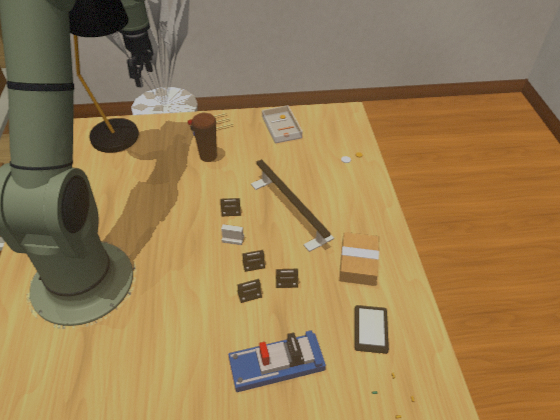

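View pics/top0.png

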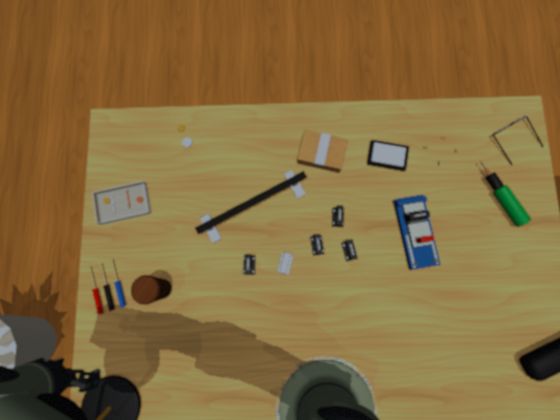

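The side view shows four loose black brackets at about (230,207), (254,260), (287,278) and (250,290). The blank is at (232,234), the rail runs from (260,163) to (325,235), and the vise is at (277,360) with its red grip at (265,352). The top view shows the same: brackets at (249,264), (317,244), (338,215) and (349,249), the blank at (286,263), and the vise at (417,232).

```bash
cat > h.py <<'E'
from station import *
import cv2,numpy as np
def cloud(n,c=None):
    c=c or read_camera(n); f=210/np.tan(np.radians(c["fovy"])/2)
    v,u=np.mgrid[:420,:560]; z=c["range_z"].astype(float)
    P=np.stack([(u-c["cx"])/f*z,(v-c["cy"])/f*z,z],-1)
    W=(P-np.array(c["t"]))@np.array(c["R"]); W[z==0]=np.nan
    return c,W
def ray(c,u,v,h):
    f=210/np.tan(np.radians(c["fovy"])/2);R=np.array(c["R"]);o=-R.T@c["t"]
    d=R.T@np.array([(u-c["cx"])/f,(v-c["cy"])/f,1]);return o+d*(h-o[2])/d[2]
def blobs(W,m,mn=15):
    n,l,st,ce=cv2.connectedComponentsWithStats(m.astype(np.uint8),connectivity=8)
    for i in range(1,n):
        if st[i,4]<mn: continue
        p=W[l==i]; (x,y),(w,h),a=cv2.minAreaRect(p[:,:2].astype(np.float32))
        if w<h: a+=90;w,h=h,w
        a=(a+90)%180-90
        yield ce[i],st[i,4],np.array([x,y]),w,h,a,np.median(p[:,2]),l==i
E
python3 - <<'E'
from h import *
for n in("side","top"):
    c,W=cloud(n,dict(np.load(f"/tmp/{n}0.npz")))
    px=c["pixels"].astype(int)
    Z=W[...,2]; X=W[...,0];Y=W[...,1]
    ws=(X>250)&(X<900)&(abs(Y)<520)
    d=Z[ws&(abs(Z)<8)];print(n,"desk z",np.median(d),d.std())
    for lo,hi in((40,64),(62,80)):
        print(" band",lo,hi)
        for ce,ar,xy,w,h,a,z,_ in blobs(W,ws&(Z>lo)&(Z<hi)):
            print("  px",np.round(ce),ar,"xy",np.round(xy,1),"wh %.0f %.0f ang %.1f z %.1f"%(w,h,a,z))
    r=(px[...,0]>130)&(px[...,1]<60)&(px[...,2]<60)&ws
    for ce,ar,xy,w,h,a,z,m in blobs(W,r): print("  red",np.round(ce),ar,np.round(xy,1),"%.0f %.0f %.1f z %.1f"%(w,h,a,z),"zmax",W[m][:,2].max())
    b=(px[...,2]>px[...,0]+40)&ws
    for ce,ar,xy,w,h,a,z,m in blobs(W,b): print("  blue",np.round(ce),ar,np.round(xy,1),"%.0f %.0f %.1f z %.1f"%(w,h,a,z))
E
```

```text
side desk z -0.06101329655227894 2.460957640299493
 band 40 64
  px [207. 149.] 98 xy [348.7 460.3] wh 61 26 ang 0.1 z 51.2
  px [275. 185.] 53 xy [562.5 258.1] wh 185 7 ang -64.1 z 60.6
  px [230. 201.] 136 xy [416.5 219.7] wh 58 28 ang -4.4 z 50.7
  px [314. 228.] 36 xy [652.8  84.5] wh 88 10 ang -62.7 z 59.7
  px [231. 229.] 153 xy [416.6 106.9] wh 60 24 ang -13.0 z 50.4
  px [359. 255.] 1511 xy [765.3 -18.1] wh 144 100 ang 74.9 z 49.9
  px [252. 255.] 166 xy [470.5   7. ] wh 59 22 ang 7.4 z 51.0
  px [286. 272.] 177 xy [555.9 -60. ] wh 59 25 ang -1.2 z 50.4
  px [248. 285.] 191 xy [452.  -90.4] wh 60 22 ang 12.7 z 51.1
  px [290. 354.] 1278 xy [ 531.8 -291.4] wh 146 91 ang 8.1 z 49.0
 band 62 80
  px [206. 145.] 82 xy [349.1 463.3] wh 64 28 ang 3.1 z 71.9
  px [293. 198.] 769 xy [599.6 205.5] wh 375 28 ang -62.9 z 69.5
  px [293. 352.] 69 xy [ 545.1 -291.7] wh 55 18 ang -79.8 z 72.5
  px [265. 361.] 25 xy [ 474.3 -316.7] wh 17 9 ang -19.8 z 70.6
  red [264. 351.] 77 [ 473.9 -301.4] 35 14 -80.4 z 94.3 zmax 97.75543578270977
  blue [315. 348.] 254 [ 600.2 -281.4] 86 23 -81.9 z 46.8
[... 322 characters left out ...]
44.] 130 xy [470.7   6.3] wh 59 18 ang 6.6 z 51.6
  px [351. 249.] 138 xy [452.2 -91.7] wh 60 18 ang 11.2 z 52.3
  px [285. 263.] 126 xy [417.1 106.4] wh 60 18 ang -15.7 z 52.4
  px [248. 264.] 138 xy [415.9 215.7] wh 59 18 ang -1.3 z 51.7
  px [166. 289.] 37 xy [348.1 458.5] wh 58 17 ang -2.3 z 50.5
 band 62 80
  px [250. 203.] 941 xy [599.5 203.5] wh 370 24 ang -63.1 z 70.2
  px [409. 218.] 18 xy [ 538.8 -262.2] wh 21 9 ang 39.3 z 71.0
  px [165. 289.] 29 xy [348.5 456.9] wh 57 17 ang -1.1 z 70.6
  red [427. 238.] 49 [ 475.4 -300.4] 36 11 -81.6 z 95.1 zmax 102.47300137035053
  blue [406. 219.] 456 [ 512.6 -259.7] 225 82 -13.5 z 31.3
  blue [423. 256.] 415 [ 429.2 -308.1] 63 62 -83.1 z 30.9
```

```bash
cat >> h.py <<'E'
def meas(n,c=None):
    c,W=cloud(n,c); px=c["pixels"].astype(int); X,Y,Z=W[...,0],W[...,1],W[...,2]
    ws=(X>300)&(X<900)&(Y<420)&(Y>-420)
    out=[]
    for nm,lo,hi,mk in(("web",47,58,ws&((Y>-180))),("rail",66,75,ws&(Y>-100)),("visetop",76,90,ws&(Y<-200)),("railparts",112,130,ws&(Y>-100)),("red",90,100,ws&(Y<-200))):
        for ce,ar,xy,w,h,a,z,m in blobs(W,mk&(Z>lo)&(Z<hi)):
            print(n,nm,"px",np.round(ce),ar,"xy",np.round(xy,1),"wh %.0f %.0f ang %.1f z %.1f"%(w,h,a,z))
def go(x,y,z,phi):
    s=state();p=np.array(s["tool_pos"]);R=np.array(s["tcp_rot"])
    f=np.degrees(np.arctan2(R[1,1],R[0,1])); d=R.T@(np.array([x,y,z])-p)
    print("shift",np.round(d/1000,4),"turn z %.3f"%np.radians(f-phi),"phi",round(f,2),"tcp",np.round(p,1),"j7 %.2f"%s["joint_pos"][6],"w %.1f F %s"%(s["grip_width"],np.round(s["force"],1)),"t",s["clock"])
E
python3 - <<'E'
from h import *
for n in("side","top"):
    c=dict(np.load(f"/tmp/{n}0.npz"));meas(n,c)
    W=cloud(n,c)[1];px=c["pixels"].astype(int)
    m=(px[...,2]>px[...,0]+40)&(abs(W[...,2]-30)<6)&(W[...,1]<-200)
    x,w,a=cv2.minAreaRect(W[m][:,:2].astype(np.float32));print(n,"base",x,w,a)
go(500,200,220,40)
print("grip above: relative to pose (500,200,220,40):")
E
```

```text
side web px [229. 201.] 100 xy [416.4 218.2] wh 58 24 ang -3.3 z 51.9
side web px [232. 228.] 119 xy [416.6 106.9] wh 60 24 ang -13.0 z 51.4
side web px [359. 254.] 1319 xy [764.5 -18.4] wh 144 100 ang 76.1 z 50.3
side web px [252. 254.] 130 xy [470.7   7. ] wh 59 22 ang 7.4 z 51.6
side web px [286. 272.] 136 xy [555.4 -61.5] wh 59 22 ang -7.4 z 51.5
side web px [248. 284.] 149 xy [452.  -89.9] wh 60 21 ang 11.8 z 51.9
side rail px [293. 198.] 662 xy [598.7 205. ] wh 375 26 ang -63.1 z 69.9
side visetop px [293. 344.] 193 xy [ 545.1 -288.1] wh 61 18 ang -81.6 z 81.4
side visetop px [265. 359.] 23 xy [ 476.5 -318.6] wh 14 5 ang 2.8 z 82.7
side red px [263. 349.] 108 xy [ 474.3 -300.5] wh 41 16 ang -82.5 z 94.2
side base (504.7001037597656, -296.5578918457031) (216.52749633789062, 88.17353820800781) 8.550825119018555
top web px [323. 149.] 1312 xy [766.2 -19. ] wh 139 102 ang 75.1 z 50.9
top web px [340. 215.] 116 xy [557.3 -61.1] wh 58 16 ang -3.2 z 52.8
top web px [318. 244.] 123 xy [470.9   5.9] wh 59 18 ang 7.3 z 51.8
top web px [352. 249.] 128 xy [452.3 -91.7] wh 60 18 ang 11.2 z 52.5
top web px [285. 263.] 125 xy [417.1 106.4] wh 60 18 ang -15.7 z 52.4
top web px [248. 264.] 130 xy [415.9 215.7] wh 59 18 ang -1.3 z 51.7
top rail px [250. 202.] 870 xy [599.4 203.4] wh 370 23 ang -63.1 z 70.3
top visetop px [419. 215.] 133 xy [ 545.5 -289.3] wh 60 18 ang -81.9 z 82.4
top red px [427. 239.] 74 xy [ 474.3 -300.8] wh 39 16 ang -82.2 z 94.9
top base (504.3628845214844, -293.7890625) (214.44772338867188, 87.32121276855469) 7.364887714385986
shift [-0.425  -0.2939  0.0111] turn z 0.592 phi 73.91 tcp [173.2 600.2 230.8] j7 -0.11 w 85.0 F [ 0.  -0.7 -0.1] t 0.1
grip above: relative to pose (500,200,220,40):
```

```bash
python3 -m jog '[[-1,[-0.0425,-0.0294,0.001],[0,0,0.06]],[-1,[-0.085,-0.0588,0.002],[0,0,0.12]],[-1,[-0.1275,-0.0882,0.003],[0,0,0.18]],[-1,[-0.17,-0.1176,0.004],[0,0,0.24]],[-1,[-0.2125,-0.147,0.005],[0,0,0.3]],[-1,[-0.255,-0.1764,0.006],[0,0,0.36]],[-1,[-0.2975,-0.2058,0.007],[0,0,0.42]],[-1,[-0.34,-0.235,0.008],[0,0,0.48]],[-1,[-0.3825,-0.2645,0.01],[0,0,0.54]],[-1,[-0.425,-0.294,0.011],[0,0,0.592]]]'; python3 -m jog '[[0,[0,0,0],[0,0,0]],[0,[0,0,0],[0,0,0]],[0,[0,0,0],[0,0,0]],[0,[0,0,0],[0,0,0]],[0,[0,0,0],[0,0,0]],[0,[0,0,0],[0,0,0]],[0,[0,0,0],[0,0,0]],[0,[0,0,0],[0,0,0]],[0,[0,0,0],[0,0,0]],[0,[0,0,0],[0,0,0]]]'
python3 -c "
from h import *
go(474.4,-299.8,180,8.1)"
```

```text
clock: 0.93
tool_pos: [437.6, 276.0, 222.7]
tcp_rot: [[-0.64, 0.768, -0.0], [0.768, 0.64, 0.0], [0.0, -0.0, -1.0]]
force: [1.2, 1.2, 0.9]
grip_width: 85.5
grasp_force: 0.0
clock: 1.77
tool_pos: [436.7, 278.0, 222.7]
tcp_rot: [[-0.643, 0.766, 0.0], [0.766, 0.643, -0.0], [-0.0, 0.0, -1.0]]
force: [-0.4, -0.5, -0.3]
grip_width: 42.5
grasp_force: 0.0
shift [-0.4668 -0.3425  0.0427] turn z 0.557 phi 40.0 tcp [436.7 278.  222.7] j7 0.10 w 42.5 F [-0.4 -0.5 -0.3] t 1.7667
```

```bash
python3 -m jog '[[0,[-0.025,-0.018,0],[0,0,0.05]],[0,[-0.05,-0.036,0],[0,0,0.1]],[0,[-0.075,-0.055,0],[0,0,0.15]],[0,[-0.1,-0.073,0],[0,0,0.2]],[0,[-0.125,-0.092,0],[0,0,0.25]],[0,[-0.15,-0.11,0],[0,0,0.3]],[0,[-0.175,-0.128,0],[0,0,0.35]],[0,[-0.2,-0.147,0],[0,0,0.4]],[0,[-0.225,-0.165,0],[0,0,0.45]],[0,[-0.25,-0.183,0],[0,0,0.5]]]'
python3 -c "
from h import *
go(474.4,-299.8,180,8.1)"
```

```text
clock: 2.6
tool_pos: [457.1, -32.7, 222.9]
tcp_rot: [[-0.194, 0.981, 0.0], [0.981, 0.194, 0.0], [0.0, 0.0, -1.0]]
force: [1.3, -0.1, -0.5]
grip_width: 42.7
grasp_force: 0.0
shift [-0.2653 -0.0349  0.0429] turn z 0.054 phi 11.21 tcp [457.1 -32.7 222.9] j7 0.30 w 42.7 F [ 1.3 -0.1 -0.5] t 2.6
```

```bash
sed -n 1,3p h.py >/dev/null; python3 -m jog '[[0,[0,0,0],[0,0,0]],[0,[0,0,0],[0,0,0]],[0,[0,0,0],[0,0,0]],[0,[0,0,0],[0,0,0]],[0,[0,0,0],[0,0,0]],[0,[0,0,0],[0,0,0]],[0,[0,0,0],[0,0,0]],[0,[0,0,0],[0,0,0]],[0,[0,0,0],[0,0,0]],[0,[0,0,0],[0,0,0]]]'>/dev/null; python3 -c "
from h import *
go(474.4,-299.8,180,8.1)"
```

```text
shift [-0.2667 -0.036   0.0427] turn z 0.057 phi 11.35 tcp [457.2 -31.2 222.7] j7 0.30 w 42.4 F [-0.7  0.4 -0.2] t 3.4333
```

```bash
python3 -m jog '[[0,[-0.03,-0.004,0.005],[0,0,0.01]],[0,[-0.065,-0.008,0.01],[0,0,0.02]],[0,[-0.1,-0.013,0.016],[0,0,0.03]],[0,[-0.135,-0.018,0.022],[0,0,0.04]],[0,[-0.17,-0.023,0.028],[0,0,0.05]],[0,[-0.205,-0.028,0.034],[0,0,0.057]],[0,[-0.24,-0.032,0.04],[0,0,0.057]],[0,[-0.2667,-0.036,0.0427],[0,0,0.057]],[0,[-0.2667,-0.036,0.0427],[0,0,0.057]],[0,[-0.2667,-0.036,0.0427],[0,0,0.057]]]'
python3 - <<'E'
from h import *
c=read_camera("side");cv2.imwrite("pics/s1.png",cv2.resize(c["pixels"][280:420,180:370,::-1],None,fx=4,fy=4,interpolation=2))
go(474.4,-299.8,59,8.1)
E
```

```text
clock: 4.27
tool_pos: [473.7, -301.2, 179.6]
tcp_rot: [[-0.138, 0.99, -0.001], [0.99, 0.138, -0.0], [-0.0, -0.001, -1.0]]
force: [-0.8, 0.1, -0.2]
grip_width: 42.5
grasp_force: 0.0
shift [-1.000e-04  4.000e-04  1.207e-01] turn z -0.001 phi 8.03 tcp [ 474.1 -299.8  179.7] j7 0.86 w 42.9 F [-0.8  0.3 -0.2] t 4.3167
```

View pics/s1.png

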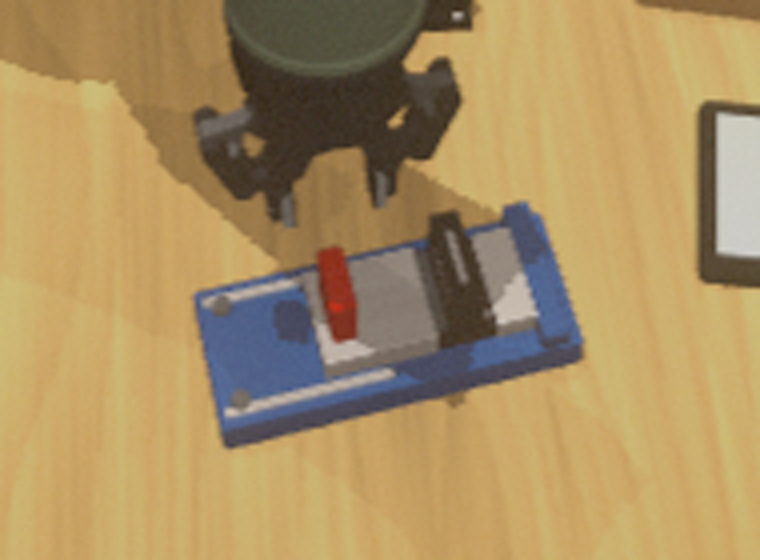

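The crop shows the open fingers, at (285,205) and (380,185), over the red grip at (337,290). The bracket's web is at (460,280) with clearance to the fingers, so I'll descend and pinch.

```bash
python3 -m jog '[[0,[0,0,0.02],[0,0,0]],[0,[0,0,0.04],[0,0,0]],[0,[0,0,0.06],[0,0,0]],[0,[0,0,0.08],[0,0,0]],[0,[0,0,0.1],[0,0,0]],[0,[0,0,0.115],[0,0,0]],[0,[0,0,0.1207],[0,0,0]],[0,[0,0,0.1207],[0,0,0]],[0,[0,0,0.1207],[0,0,0]],[0,[0,0,0.1207],[0,0,0]]]'; python3 -m jog '[[0.2,[0,0,0],[0,0,0]],[0.4,[0,0,0],[0,0,0]],[0.6,[0,0,0],[0,0,0]],[0.8,[0,0,0],[0,0,0]],[1,[0,0,0],[0,0,0]],[1,[0,0,0],[0,0,0]],[1,[0,0,0],[0,0,0]],[1,[0,0,0],[0,0,0]],[1,[0,0,0],[0,0,0]],[1,[0,0,0],[0,0,0]]]'
```

```text
clock: 5.15
tool_pos: [475.0, -299.8, 60.4]
tcp_rot: [[-0.141, 0.99, 0.001], [0.99, 0.141, -0.001], [-0.001, 0.001, -1.0]]
force: [-0.2, 0.1, -0.0]
grip_width: 42.7
grasp_force: 0.0
clock: 5.98
tool_pos: [474.8, -299.9, 60.0]
tcp_rot: [[-0.141, 0.99, 0.001], [0.99, 0.141, -0.0], [-0.0, 0.001, -1.0]]
force: [-0.4, 1.8, 9.6]
grip_width: 15.2
grasp_force: 58.5
```

```bash
python3 -m jog '[[1,[0,-0.004,0],[0,0,0]],[1,[0,-0.01,0],[0,0,0]],[1,[0,-0.016,0],[0,0,0]],[1,[0,-0.022,0],[0,0,0]],[1,[0,-0.028,0],[0,0,0]],[1,[0,-0.034,0],[0,0,0]],[1,[0,-0.04,0],[0,0,0]],[1,[0,-0.044,0],[0,0,0]],[1,[0,-0.0455,0],[0,0,0]],[1,[0,-0.0455,0],[0,0,0]]]'; python3 -m jog '[[1,[0,-0.001,0],[0,0,0]],[1,[0,-0.001,0],[0,0,0]],[1,[0,-0.001,0],[0,0,0]],[0.5,[0,0,0],[0,0,0]],[0.2,[0,0,0],[0,0,0]],[0,[0,0,0],[0,0,0]],[0,[0,0,0],[0,0,0]],[0,[0,0,0],[0,0,0]],[0,[0,0,0],[0,0,0]],[0,[0,0,0],[0,0,0]]]';python3 -m jog '[[0,[0,0,-0.02],[0,0,0]],[0,[0,0,-0.05],[0,0,0]],[0,[0,0,-0.08],[0,0,0]],[0,[0,0,-0.1],[0,0,0]],[0,[0,0,-0.1],[0,0,0]],[0,[0,0,-0.1],[0,0,0]],[0,[0,0,-0.1],[0,0,0]],[0,[0,0,-0.1],[0,0,0]],[0,[0,0,-0.1],[0,0,0]],[0,[0,0,-0.1],[0,0,0]]]'
python3 - <<'E'
from h import *
for n in("side","top"): meas(n)
go(545.7,-289.2,130,8.1)
E
```

```text
clock: 6.82
tool_pos: [430.9, -306.4, 60.0]
tcp_rot: [[-0.141, 0.99, 0.003], [0.99, 0.141, -0.001], [-0.001, 0.003, -1.0]]
force: [7.1, 0.9, 3.6]
grip_width: 15.3
grasp_force: 60.0
clock: 7.65
tool_pos: [429.2, -306.3, 59.3]
tcp_rot: [[-0.14, 0.99, -0.0], [0.99, 0.14, 0.0], [0.0, -0.0, -1.0]]
force: [-0.1, -0.4, -0.4]
grip_width: 42.6
grasp_force: 0.0
clock: 8.48
tool_pos: [429.0, -306.2, 158.7]
tcp_rot: [[-0.14, 0.99, -0.001], [0.99, 0.14, 0.0], [0.001, -0.001, -1.0]]
force: [0.4, 0.8, -0.3]
grip_width: 42.5
grasp_force: 0.0
side web px [359. 254.] 1326 xy [765.1 -17.5] wh 144 100 ang 75.6 z 50.3
side web px [286. 272.] 136 xy [555.7 -60.7] wh 59 22 ang -5.6 z 52.2
side rail px [293. 198.] 658 xy [598.3 205.5] wh 373 26 ang -63.0 z 70.1
side visetop px [293. 345.] 197 xy [ 544.8 -287.5] wh 63 18 ang -82.3 z 81.8
side visetop px [246. 363.] 23 xy [ 431.5 -324.1] wh 16 5 ang -5.2 z 83.5
side red px [244. 354.] 111 xy [ 429.8 -307.2] wh 41 16 ang -82.0 z 94.2
top web px [323. 149.] 1312 xy [766.2 -19. ] wh 139 102 ang 75.2 z 51.0
top web px [340. 215.] 116 xy [556.5 -61. ] wh 60 16 ang -3.9 z 52.4
top web px [318. 244.] 125 xy [470.8   6.3] wh 59 18 ang 7.5 z 52.7
top web px [352. 249.] 129 xy [452.4 -92. ] wh 60 19 ang 12.1 z 53.1
top web px [285. 263.] 123 xy [417.1 106.2] wh 60 18 ang -16.4 z 52.3
top web px [248. 264.] 127 xy [415.8 215.9] wh 59 18 ang -1.3 z 52.2
top rail px [250. 202.] 876 xy [599.4 203.4] wh 369 23 ang -63.1 z 70.3
top visetop px [419. 215.] 134 xy [ 545.4 -289.5] wh 60 18 ang -81.3 z 82.4
top red px [431. 254.] 80 xy [ 430.2 -307.8] wh 40 16 ang -82.0 z 94.5
shift [0.0005 0.1178 0.0288] turn z -0.001 phi 8.07 tcp [ 429.1 -306.2  158.9] j7 0.93 w 42.8 F [ 0.3 -0.5 -0.1] t 8.5833
```

```bash
python3 -m jog '[[0,[0,0.025,0],[0,0,0]],[0,[0,0.05,0],[0,0,0]],[0,[0,0.075,0],[0,0,0]],[0,[0,0.1,0],[0,0,0]],[0,[0.0003,0.1176,0.01],[0,0,0]],[0,[0.0003,0.1176,0.03],[0,0,0]],[0,[0.0003,0.1176,0.06],[0,0,0]],[0,[0.0003,0.1176,0.085],[0,0,0]],[0,[0.0003,0.1176,0.1025],[0,0,0]],[0,[0.0003,0.1176,0.1025],[0,0,0]]]'; python3 -m jog '[[0.2,[0,0,0],[0,0,0]],[0.4,[0,0,0],[0,0,0]],[0.6,[0,0,0],[0,0,0]],[0.8,[0,0,0],[0,0,0]],[1,[0,0,0],[0,0,0]],[1,[0,0,0],[0,0,0]],[1,[0,0,0],[0,0,0]],[1,[0,0,0],[0,0,0]],[1,[0,0,0],[0,0,0]],[1,[0,0,0],[0,0,0]]]';python3 -m jog '[[1,[0,0,-0.005],[0,0,0]],[1,[0,0,-0.015],[0,0,0]],[1,[0,0,-0.03],[0,0,0]],[1,[0,0,-0.05],[0,0,0]],[1,[0,0,-0.075],[0,0,0]],[1,[0,0,-0.1],[0,0,0]],[1,[0,0,-0.12],[0,0,0]],[1,[0,0,-0.14],[0,0,0]],[1,[0,0,-0.15],[0,0,0]],[1,[0,0,-0.15],[0,0,0]]]'
python3 - <<'E'
from h import *
u=np.array([np.cos(np.radians(-63.1)),np.sin(np.radians(-63.1))]);c=np.array([599.2,204])
for k in(-140,-70,0,70,140): print(k,np.round(c+k*u,1))
go(*(c+140*u),200,117)
E
```

```text
clock: 9.42
tool_pos: [543.9, -288.5, 53.2]
tcp_rot: [[-0.141, 0.99, -0.005], [0.99, 0.141, 0.002], [0.003, -0.005, -1.0]]
force: [-0.4, -1.1, -0.6]
grip_width: 42.9
grasp_force: 0.0
clock: 10.25
tool_pos: [546.5, -289.8, 58.3]
tcp_rot: [[-0.141, 0.99, 0.002], [0.99, 0.141, -0.001], [-0.001, 0.002, -1.0]]
force: [-0.2, 0.3, 9.3]
grip_width: 16.8
grasp_force: 59.4
clock: 11.08
tool_pos: [546.5, -289.9, 209.5]
tcp_rot: [[-0.14, 0.99, 0.004], [0.99, 0.14, -0.001], [-0.002, 0.003, -1.0]]
force: [-0.7, -0.1, -2.1]
grip_width: 16.8
grasp_force: 58.9
-140 [535.9 328.9]
-70 [567.5 266.4]
0 [599.2 204. ]
70 [630.9 141.6]
140 [662.5  79.1]
shift [0.3491 0.1667 0.0095] turn z -1.901 phi 8.07 tcp [ 546.5 -289.9  209.5] j7 0.78 w 16.8 F [-0.7 -0.1 -2.1] t 11.0833
```

```bash
python3 -m jog '[[1,[0.01,0.005,0],[0,0,-0.05]],[1,[0.03,0.015,0],[0,0,-0.14]],[1,[0.05,0.025,0],[0,0,-0.24]],[1,[0.07,0.035,0],[0,0,-0.34]],[1,[0.09,0.045,0],[0,0,-0.44]],[1,[0.11,0.055,0],[0,0,-0.54]],[1,[0.13,0.065,0],[0,0,-0.64]],[1,[0.15,0.075,0],[0,0,-0.74]],[1,[0.165,0.08,0],[0,0,-0.83]],[1,[0.175,0.085,0],[0,0,-0.9]]]'
python3 -c "
from h import *
go(662.5,79.1,200,117)"
```

```text
clock: 11.92
tool_pos: [605.0, -100.9, 205.3]
tcp_rot: [[-0.868, 0.497, -0.002], [0.497, 0.868, 0.001], [0.002, 0.0, -1.0]]
force: [-0.5, -1.1, -0.8]
grip_width: 16.7
grasp_force: 58.8
shift [0.0395 0.1848 0.0054] turn z -0.991 phi 60.2 tcp [ 605.  -100.9  205.3] j7 1.23 w 16.7 F [-0.5 -1.1 -0.8] t 11.9167
```

```bash
python3 -m jog '[[1,[0.002,0.01,0],[0,0,-0.06]],[1,[0.006,0.03,0],[0,0,-0.17]],[1,[0.011,0.052,0.001],[0,0,-0.29]],[1,[0.016,0.075,0.002],[0,0,-0.41]],[1,[0.021,0.1,0.003],[0,0,-0.53]],[1,[0.026,0.122,0.004],[0,0,-0.65]],[1,[0.031,0.145,0.005],[0,0,-0.77]],[1,[0.036,0.168,0.005],[0,0,-0.88]],[1,[0.0395,0.182,0.005],[0,0,-0.96]],[1,[0.0395,0.1848,0.005],[0,0,-0.991]]]';python3 -m jog '[[1,[0,0,0.01],[0,0,0]],[1,[0,0,0.03],[0,0,0]],[1,[0,0,0.05],[0,0,0]],[1,[0,0,0.05],[0,0,0]],[1,[0,0,0.05],[0,0,0]],[1,[0,0,0.05],[0,0,0]],[1,[0,0,0.05],[0,0,0]],[1,[0,0,0.05],[0,0,0]],[1,[0,0,0.05],[0,0,0]],[1,[0,0,0.05],[0,0,0]]]'
python3 - <<'E'
from h import *
go(662.5,79.1,102,116.9)
E
```

```text
clock: 12.75
tool_pos: [664.0, 79.8, 200.0]
tcp_rot: [[-0.891, -0.455, -0.002], [-0.455, 0.891, 0.002], [0.001, 0.003, -1.0]]
force: [0.1, 0.3, -1.9]
grip_width: 17.0
grasp_force: 58.8
clock: 13.58
tool_pos: [664.8, 75.2, 152.3]
tcp_rot: [[-0.896, -0.445, 0.001], [-0.445, 0.896, 0.0], [-0.001, -0.0, -1.0]]
force: [-0.1, -0.1, -1.5]
grip_width: 16.9
grasp_force: 58.8
shift [0.0003 0.0045 0.0503] turn z -0.008 phi 116.42 tcp [664.8  75.2 152.3] j7 1.79 w 16.9 F [-0.1 -0.1 -1.5] t 13.5833
```

```bash
python3 -m jog '[[1,[0,0.0045,0.01],[0,0,-0.008]],[1,[0,0.0045,0.025],[0,0,-0.008]],[1,[0,0.0045,0.038],[0,0,-0.008]],[1,[0,0.0045,0.046],[0,0,-0.008]],[1,[0,0.0045,0.05],[0,0,-0.008]],[1,[0,0.0045,0.05],[0,0,-0.008]],[1,[0,0.0045,0.05],[0,0,-0.008]],[1,[0,0.0045,0.05],[0,0,-0.008]],[1,[0,0.0045,0.05],[0,0,-0.008]],[1,[0,0.0045,0.05],[0,0,-0.008]]]';python3 -m jog '[[1,[0,0,0.0004],[0,0,0]],[1,[0,0,0.0008],[0,0,0]],[1,[0,0,0.0012],[0,0,0]],[1,[0,0,0.0016],[0,0,0]],[1,[0,0,0.002],[0,0,0]],[1,[0,0,0.002],[0,0,0]],[1,[0,0,0.002],[0,0,0]],[1,[0,0,0.002],[0,0,0]],[1,[0,0,0.002],[0,0,0]],[1,[0,0,0.002],[0,0,0]]]'
python3 - <<'E'
from h import *
go(662.5,79.1,98,116.9)
c=read_camera("side");cv2.imwrite("pics/s2.png",cv2.resize(c["pixels"][140:290,230:400,::-1],None,fx=4,fy=4,interpolation=2))
E
```

```text
clock: 14.42
tool_pos: [662.8, 79.3, 102.4]
tcp_rot: [[-0.892, -0.452, 0.001], [-0.452, 0.892, 0.0], [-0.001, -0.0, -1.0]]
force: [0.1, -0.7, -1.5]
grip_width: 16.8
grasp_force: 58.8
clock: 15.25
tool_pos: [662.6, 79.3, 99.9]
tcp_rot: [[-0.892, -0.452, 0.0], [-0.452, 0.892, 0.0], [-0.0, -0.0, -1.0]]
force: [0.4, -0.2, -1.7]
grip_width: 16.9
grasp_force: 58.8
shift [ 0.0002 -0.0001  0.0019] turn z -0.000 phi 116.88 tcp [662.6  79.3  99.9] j7 1.78 w 16.9 F [ 0.4 -0.2 -1.7] t 15.25
```

View pics/s2.png

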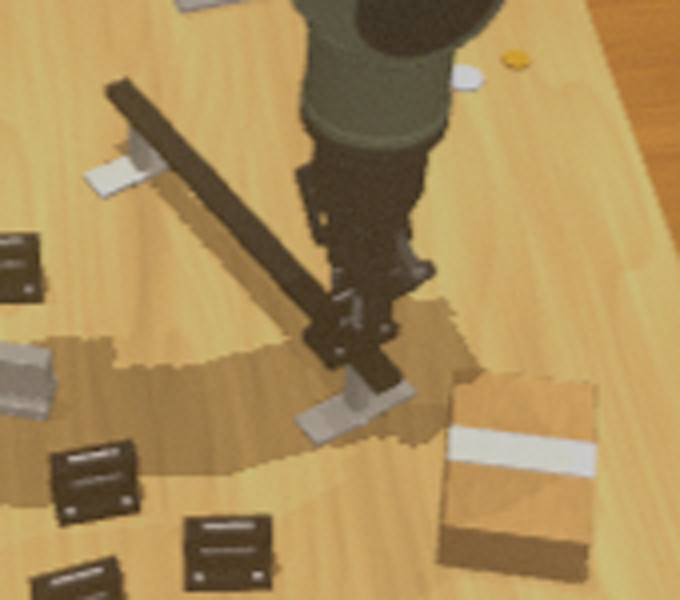

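The crop shows the held bracket over the near end of the rail, at about (350,340), just above the top and not touching yet. I'll lower it the last 2 mm.

```bash
python3 -m jog '[[1,[0,0,0.0004],[0,0,0]],[1,[0,0,0.0008],[0,0,0]],[1,[0,0,0.0012],[0,0,0]],[1,[0,0,0.0016],[0,0,0]],[1,[0,0,0.002],[0,0,0]],[1,[0,0,0.002],[0,0,0]],[1,[0,0,0.002],[0,0,0]],[1,[0,0,0.002],[0,0,0]],[1,[0,0,0.002],[0,0,0]],[1,[0,0,0.002],[0,0,0]]]';python3 -m jog '[[1,[0,0,0.0002],[0,0,0]],[1,[0,0,0.0004],[0,0,0]],[1,[0,0,0.0006],[0,0,0]],[1,[0,0,0.0008],[0,0,0]],[1,[0,0,0.001],[0,0,0]],[1,[0,0,0.001],[0,0,0]],[1,[0,0,0.001],[0,0,0]],[1,[0,0,0.001],[0,0,0]],[1,[0,0,0.001],[0,0,0]],[1,[0,0,0.001],[0,0,0]]]'
```

```text
clock: 16.13
tool_pos: [662.6, 79.2, 98.3]
tcp_rot: [[-0.892, -0.452, 0.0], [-0.452, 0.892, 0.0], [-0.0, -0.0, -1.0]]
force: [-3.8, -0.9, 7.6]
grip_width: 16.8
grasp_force: 60.1
clock: 16.97
tool_pos: [662.7, 79.3, 98.3]
tcp_rot: [[-0.892, -0.452, 0.001], [-0.452, 0.892, 0.0], [-0.0, -0.0, -1.0]]
force: [-8.7, -1.0, 20.4]
grip_width: 17.1
grasp_force: 62.1
```

```bash
python3 -m jog '[[1,[0,0,-0.0012],[0,0,0]],[1,[0,0,-0.0012],[0,0,0]],[0.7,[0,0,-0.0012],[0,0,0]],[0.5,[0,0,-0.0012],[0,0,0]],[0.3,[0,0,-0.0012],[0,0,0]],[0.1,[0,0,-0.0012],[0,0,0]],[0.1,[0,0,-0.0012],[0,0,0]],[0.1,[0,0,-0.0012],[0,0,0]],[0.1,[0,0,-0.0012],[0,0,0]],[0.1,[0,0,-0.0012],[0,0,0]]]';python3 -m jog '[[0.1,[0,0,-0.02],[0,0,0]],[0.1,[0,0,-0.05],[0,0,0]],[0.1,[0,0,-0.08],[0,0,0]],[0.1,[0,0,-0.1],[0,0,0]],[0,[0,0,-0.1],[0,0,0]],[0,[0,0,-0.1],[0,0,0]],[0,[0,0,-0.1],[0,0,0]],[0,[0,0,-0.1],[0,0,0]],[0,[0,0,-0.1],[0,0,0]],[0,[0,0,-0.1],[0,0,0]]]'
python3 - <<'E'
from h import *
go(556.1,-60.9,150,86)
E
```

```text
clock: 17.8
tool_pos: [662.6, 79.2, 98.0]
tcp_rot: [[-0.892, -0.452, -0.0], [-0.452, 0.892, -0.0], [0.0, -0.0, -1.0]]
force: [-0.1, -0.1, -0.9]
grip_width: 38.4
grasp_force: 0.0
clock: 18.63
tool_pos: [662.3, 79.2, 197.2]
tcp_rot: [[-0.892, -0.452, -0.001], [-0.452, 0.892, -0.0], [0.001, 0.0, -1.0]]
force: [0.1, -0.1, 0.1]
grip_width: 43.1
grasp_force: 0.0
shift [ 0.158  -0.077   0.0474] turn z 0.539 phi 116.88 tcp [662.3  79.2 197.2] j7 1.79 w 43.1 F [ 0.1 -0.1  0.1] t 18.6333
```

```bash
python3 -m jog '[[0,[0.02,-0.01,0],[0,0,0.08]],[0,[0.05,-0.024,0],[0,0,0.18]],[0,[0.08,-0.039,0.01],[0,0,0.28]],[0,[0.11,-0.054,0.02],[0,0,0.38]],[0,[0.14,-0.068,0.03],[0,0,0.48]],[0,[0.158,-0.077,0.04],[0,0,0.534]],[0,[0.158,-0.077,0.0474],[0,0,0.534]],[0,[0.158,-0.077,0.0474],[0,0,0.534]],[0,[0.158,-0.077,0.0474],[0,0,0.534]],[0,[0.158,-0.077,0.0474],[0,0,0.534]]]' >/dev/null
python3 - <<'E'
from h import *
for n in("side","top"): meas(n)
go(556.1,-60.9,26,86.3)
E
```

```text
side web px [230. 200.] 105 xy [416.5 218.3] wh 58 23 ang -10.1 z 51.8
side web px [231. 228.] 122 xy [416.9 108.3] wh 59 24 ang -17.3 z 51.4
side web px [359. 254.] 1336 xy [765.3 -17.9] wh 143 100 ang 75.2 z 50.3
side web px [252. 254.] 124 xy [470.1   7.2] wh 59 22 ang 7.9 z 52.0
side web px [286. 272.] 133 xy [555.9 -60.4] wh 59 22 ang -2.9 z 51.6
side web px [248. 284.] 148 xy [451.8 -90.5] wh 59 22 ang 10.7 z 51.7
side rail px [306. 212.] 38 xy [639.3 128.8] wh 45 17 ang 75.3 z 69.9
side rail px [323. 231.] 72 xy [669.6  50.1] wh 44 32 ang 30.3 z 70.5
side visetop px [246. 363.] 24 xy [ 431.6 -323.9] wh 16 7 ang -3.4 z 82.3
side railparts px [318. 214.] 155 xy [658.9  77.8] wh 63 22 ang 29.6 z 120.9
side red px [244. 354.] 112 xy [ 429.6 -306.8] wh 41 16 ang -82.4 z 94.3
top web px [321. 148.] 1231 xy [766. -19.] wh 139 102 ang 75.0 z 51.0
top web px [340. 217.] 84 xy [549.7 -61. ] wh 43 16 ang -4.0 z 52.9
top web px [318. 244.] 126 xy [470.7   6.1] wh 60 18 ang 6.9 z 52.9
top web px [352. 249.] 123 xy [452.6 -91.8] wh 60 18 ang 11.4 z 52.6
top web px [285. 263.] 125 xy [417.  106.1] wh 60 17 ang -15.6 z 52.6
top web px [248. 264.] 130 xy [415.9 215.8] wh 59 18 ang -0.9 z 52.1
top rail px [302. 175.] 55 xy [677.3  49. ] wh 25 22 ang -63.1 z 70.5
top rail px [241. 207.] 745 xy [585.3 231.1] wh 308 25 ang -62.7 z 70.3
top railparts px [293. 177.] 136 xy [659.6  76.8] wh 59 18 ang 27.7 z 121.8
shift [ 0.001  -0.0009  0.1249] turn z 0.001 phi 86.37 tcp [557.1 -60.1 150.9] j7 1.55 w 42.6 F [ 1.1 -0.7 -0.4] t 19.5667
```

```bash
python3 -m jog '[[0,[0.001,-0.0009,0.02],[0,0,0]],[0,[0.001,-0.0009,0.045],[0,0,0]],[0,[0.001,-0.0009,0.07],[0,0,0]],[0,[0.001,-0.0009,0.095],[0,0,0]],[0,[0.001,-0.0009,0.115],[0,0,0]],[0,[0.001,-0.0009,0.1249],[0,0,0]],[0,[0.001,-0.0009,0.1249],[0,0,0]],[0,[0.001,-0.0009,0.1249],[0,0,0]],[0,[0.001,-0.0009,0.1249],[0,0,0]],[0,[0.001,-0.0009,0.1249],[0,0,0]]]'; python3 -m jog '[[0.2,[0,0,0],[0,0,0]],[0.4,[0,0,0],[0,0,0]],[0.6,[0,0,0],[0,0,0]],[0.8,[0,0,0],[0,0,0]],[1,[0,0,0],[0,0,0]],[1,[0,0,0],[0,0,0]],[1,[0,0,0],[0,0,0]],[1,[0,0,0],[0,0,0]],[1,[0,0,0],[0,0,0]],[1,[0,0,0],[0,0,0]]]';python3 -m jog '[[1,[0,0,-0.005],[0,0,0]],[1,[0,0,-0.015],[0,0,0]],[1,[0,0,-0.03],[0,0,0]],[1,[0,0,-0.05],[0,0,0]],[1,[0,0,-0.075],[0,0,0]],[1,[0,0,-0.1],[0,0,0]],[1,[0,0,-0.125],[0,0,0]],[1,[0,0,-0.15],[0,0,0]],[1,[0,0,-0.17],[0,0,0]],[1,[0,0,-0.17],[0,0,0]]]'
python3 - <<'E'
from h import *
go(630.9,141.6,198,116.9)
E
```

```text
clock: 20.4
tool_pos: [556.2, -61.7, 27.0]
tcp_rot: [[-0.998, 0.065, 0.002], [0.065, 0.998, -0.0], [-0.002, 0.0, -1.0]]
force: [0.4, 0.8, 0.7]
grip_width: 42.3
grasp_force: 0.0
clock: 21.23
tool_pos: [555.7, -61.7, 26.3]
tcp_rot: [[-0.998, 0.065, 0.001], [0.065, 0.998, 0.0], [-0.001, 0.0, -1.0]]
force: [-1.2, 0.9, 8.5]
grip_width: 17.0
grasp_force: 58.7
clock: 22.07
tool_pos: [556.9, -62.0, 200.3]
tcp_rot: [[-0.998, 0.065, 0.006], [0.065, 0.998, -0.0], [-0.006, 0.0, -1.0]]
force: [0.5, -1.2, -1.6]
grip_width: 17.4
grasp_force: 58.9
shift [-0.0606  0.2079  0.0028] turn z -0.535 phi 86.27 tcp [556.9 -62.  200.3] j7 1.55 w 17.4 F [ 0.5 -1.2 -1.6] t 22.0667
```

```bash
python3 -m jog '[[1,[-0.004,0.012,0],[0,0,-0.04]],[1,[-0.012,0.04,0],[0,0,-0.12]],[1,[-0.02,0.07,0],[0,0,-0.2]],[1,[-0.029,0.1,0],[0,0,-0.28]],[1,[-0.038,0.13,0],[0,0,-0.36]],[1,[-0.046,0.16,0],[0,0,-0.44]],[1,[-0.054,0.185,0],[0,0,-0.5]],[1,[-0.0606,0.2079,0.0028],[0,0,-0.535]],[1,[-0.0606,0.2079,0.0028],[0,0,-0.535]],[1,[-0.0606,0.2079,0.0028],[0,0,-0.535]]]'
python3 - <<'E'
from h import *
go(630.9,141.6,99,116.9)
E
```

```text
clock: 22.9
tool_pos: [628.7, 143.8, 191.7]
tcp_rot: [[-0.89, -0.456, -0.002], [-0.456, 0.89, 0.0], [0.002, 0.001, -1.0]]
force: [-0.4, -0.4, -1.9]
grip_width: 17.1
grasp_force: 58.9
shift [-0.0012 -0.0031  0.0927] turn z 0.004 phi 117.14 tcp [628.7 143.8 191.7] j7 1.68 w 17.1 F [-0.4 -0.4 -1.9] t 22.9
```

```bash
python3 -m jog '[[1,[0,0,0.01],[0,0,0]],[1,[0,0,0.03],[0,0,0]],[1,[0,0,0.05],[0,0,0]],[1,[0,0,0.07],[0,0,0]],[1,[0,0,0.08],[0,0,0]],[1,[0,0,0.08],[0,0,0]],[1,[0,0,0.08],[0,0,0]],[1,[0,0,0.08],[0,0,0]],[1,[0,0,0.08],[0,0,0]],[1,[0,0,0.08],[0,0,0]]]'
python3 - <<'E'
from h import *
go(630.9,141.6,97.5,116.9)
E
```

```text
clock: 23.73
tool_pos: [629.8, 141.9, 113.9]
tcp_rot: [[-0.892, -0.453, 0.001], [-0.453, 0.892, 0.0], [-0.001, -0.0, -1.0]]
force: [0.3, 0.1, -1.6]
grip_width: 16.9
grasp_force: 58.9
shift [-0.0008 -0.0007  0.0164] turn z 0.001 phi 116.93 tcp [629.8 141.9 113.9] j7 1.67 w 16.9 F [ 0.3  0.1 -1.6] t 23.7333
```

```bash
python3 -m jog '[[1,[-0.0008,-0.0007,0.005],[0,0,0]],[1,[-0.0008,-0.0007,0.01],[0,0,0]],[1,[-0.0008,-0.0007,0.013],[0,0,0]],[1,[-0.0008,-0.0007,0.014],[0,0,0]],[1,[-0.0008,-0.0007,0.0145],[0,0,0]],[1,[-0.0008,-0.0007,0.015],[0,0,0]],[1,[-0.0008,-0.0007,0.0155],[0,0,0]],[1,[-0.0008,-0.0007,0.016],[0,0,0]],[1,[-0.0008,-0.0007,0.0164],[0,0,0]],[1,[-0.0008,-0.0007,0.0164],[0,0,0]]]';python3 -m jog '[[1,[0,0,0.0003],[0,0,0]],[1,[0,0,0.0006],[0,0,0]],[1,[0,0,0.0009],[0,0,0]],[1,[0,0,0.0012],[0,0,0]],[1,[0,0,0.0012],[0,0,0]],[1,[0,0,0.0012],[0,0,0]],[1,[0,0,0.0012],[0,0,0]],[1,[0,0,0.0012],[0,0,0]],[1,[0,0,0.0012],[0,0,0]],[1,[0,0,0.0012],[0,0,0]]]'
```

```text
clock: 24.57
tool_pos: [630.4, 141.6, 96.5]
tcp_rot: [[-0.891, -0.453, -0.0], [-0.453, 0.891, -0.0], [0.0, -0.0, -1.0]]
force: [0.6, -0.6, -1.7]
grip_width: 17.3
grasp_force: 58.9
clock: 25.4
tool_pos: [630.5, 141.6, 96.3]
tcp_rot: [[-0.892, -0.453, 0.001], [-0.453, 0.892, 0.0], [-0.0, -0.0, -1.0]]
force: [-5.5, -1.4, 14.2]
grip_width: 16.7
grasp_force: 61.3
```

```bash
python3 -m jog '[[1,[0,0,-0.001],[0,0,0]],[1,[0,0,-0.001],[0,0,0]],[0.7,[0,0,-0.001],[0,0,0]],[0.5,[0,0,-0.001],[0,0,0]],[0.3,[0,0,-0.001],[0,0,0]],[0.1,[0,0,-0.001],[0,0,0]],[0.1,[0,0,-0.001],[0,0,0]],[0.1,[0,0,-0.001],[0,0,0]],[0.1,[0,0,-0.001],[0,0,0]],[0.1,[0,0,-0.001],[0,0,0]]]';python3 -m jog '[[0.1,[0,0,-0.02],[0,0,0]],[0.1,[0,0,-0.05],[0,0,0]],[0.1,[0,0,-0.08],[0,0,0]],[0.1,[0,0,-0.1],[0,0,0]],[0,[0,0,-0.1],[0,0,0]],[0,[0,0,-0.1],[0,0,0]],[0,[0,0,-0.1],[0,0,0]],[0,[0,0,-0.1],[0,0,0]],[0,[0,0,-0.1],[0,0,0]],[0,[0,0,-0.1],[0,0,0]]]' >/dev/null
python3 - <<'E'
from h import *
go(470.6,6.4,130,97.3)
E
```

```text
clock: 26.23
tool_pos: [630.4, 141.5, 96.3]
tcp_rot: [[-0.892, -0.453, 0.0], [-0.453, 0.892, -0.0], [-0.0, -0.0, -1.0]]
force: [0.3, -0.8, 0.5]
grip_width: 37.8
grasp_force: 0.0
shift [ 0.2033 -0.0482  0.0658] turn z 0.343 phi 116.94 tcp [630.1 141.5 195.5] j7 1.68 w 42.6 F [-0.1  1.1 -0.1] t 27.0667
```

```bash
python3 -m jog '[[0,[0.02,-0.005,0],[0,0,0.05]],[0,[0.055,-0.013,0],[0,0,0.12]],[0,[0.09,-0.021,0.01],[0,0,0.19]],[0,[0.125,-0.03,0.02],[0,0,0.25]],[0,[0.16,-0.038,0.04],[0,0,0.31]],[0,[0.19,-0.045,0.055],[0,0,0.343]],[0,[0.2033,-0.0482,0.0658],[0,0,0.343]],[0,[0.2033,-0.0482,0.0658],[0,0,0.343]],[0,[0.2033,-0.0482,0.0658],[0,0,0.343]],[0,[0.2033,-0.0482,0.0658],[0,0,0.343]]]' >/dev/null
python3 - <<'E'
from h import *
for n in("side","top"): meas(n)
go(470.6,6.4,26,97.3)
E
```

```text
side web px [227. 201.] 77 xy [408.9 218. ] wh 43 25 ang -4.9 z 52.0
side web px [231. 228.] 118 xy [416.7 107.5] wh 60 23 ang -16.4 z 51.6
side web px [359. 254.] 1322 xy [765.1 -18.4] wh 144 100 ang 75.4 z 50.4
side web px [252. 254.] 125 xy [470.8   7.1] wh 59 22 ang 2.7 z 52.0
side web px [248. 284.] 150 xy [451.9 -91.1] wh 60 21 ang 10.8 z 51.8
side rail px [281. 185.] 243 xy [574.1 254.5] wh 173 28 ang -61.8 z 69.6
side rail px [305. 214.] 43 xy [635.4 122. ] wh 59 28 ang 9.6 z 70.7
side rail px [322. 231.] 83 xy [669.   50.3] wh 45 31 ang 25.6 z 70.2
side visetop px [246. 363.] 23 xy [ 431.6 -324.6] wh 16 7 ang -2.9 z 83.9
side railparts px [304. 198.] 143 xy [629.4 141.5] wh 64 22 ang 29.2 z 120.8
side railparts px [318. 213.] 149 xy [659.9  79. ] wh 62 23 ang 25.4 z 121.5
side red px [244. 354.] 111 xy [ 429.5 -305.8] wh 40 16 ang -81.6 z 93.8
top web px [323. 149.] 1322 xy [766.5 -19.1] wh 140 102 ang 75.1 z 50.8
top web px [285. 263.] 123 xy [417.2 106.4] wh 60 18 ang -15.6 z 51.8
top web px [248. 264.] 127 xy [415.8 215.9] wh 59 18 ang -1.7 z 52.3
top rail px [302. 175.] 56 xy [676.9  49.2] wh 25 21 ang -62.3 z 71.1
top rail px [283. 185.] 72 xy [647.5 108.4] wh 33 22 ang -60.3 z 70.5
top rail px [231. 212.] 569 xy [569.6 262.5] wh 238 27 ang -64.3 z 70.3
top railparts px [293. 177.] 139 xy [659.6  76.7] wh 60 18 ang 27.1 z 122.8
top railparts px [271. 187.] 136 xy [630.4 140.5] wh 59 18 ang 26.6 z 122.6
top red px [431. 254.] 81 xy [ 430.  -306.6] wh 39 16 ang -81.9 z 95.1
shift [ 0.0015 -0.0006  0.1049] turn z 0.001 phi 97.34 tcp [471.9   7.2 130.9] j7 1.56 w 43.1 F [ 0.9  0.3 -0.5] t 28.0
```

```bash
python3 -m jog '[[0,[0.001,-0.0006,0.02],[0,0,0]],[0,[0.001,-0.0006,0.045],[0,0,0]],[0,[0.001,-0.0006,0.07],[0,0,0]],[0,[0.001,-0.0006,0.09],[0,0,0]],[0,[0.001,-0.0006,0.1],[0,0,0]],[0,[0.001,-0.0006,0.1049],[0,0,0]],[0,[0.001,-0.0006,0.1049],[0,0,0]],[0,[0.001,-0.0006,0.1049],[0,0,0]],[0,[0.001,-0.0006,0.1049],[0,0,0]],[0,[0.001,-0.0006,0.1049],[0,0,0]]]'; python3 -m jog '[[0.2,[0,0,0],[0,0,0]],[0.4,[0,0,0],[0,0,0]],[0.6,[0,0,0],[0,0,0]],[0.8,[0,0,0],[0,0,0]],[1,[0,0,0],[0,0,0]],[1,[0,0,0],[0,0,0]],[1,[0,0,0],[0,0,0]],[1,[0,0,0],[0,0,0]],[1,[0,0,0],[0,0,0]],[1,[0,0,0],[0,0,0]]]';python3 -m jog '[[1,[0,0,-0.005],[0,0,0]],[1,[0,0,-0.015],[0,0,0]],[1,[0,0,-0.03],[0,0,0]],[1,[0,0,-0.05],[0,0,0]],[1,[0,0,-0.075],[0,0,0]],[1,[0,0,-0.1],[0,0,0]],[1,[0,0,-0.125],[0,0,0]],[1,[0,0,-0.15],[0,0,0]],[1,[0,0,-0.165],[0,0,0]],[1,[0,0,-0.165],[0,0,0]]]'
python3 - <<'E'
from h import *
go(599.3,204,190,116.9)
E
```

```text
clock: 28.83
tool_pos: [470.7, 5.8, 26.6]
tcp_rot: [[-0.992, -0.127, 0.002], [-0.127, 0.992, 0.0], [-0.002, -0.0, -1.0]]
force: [0.5, -0.4, 0.3]
grip_width: 42.6
grasp_force: 0.0
clock: 29.67
tool_pos: [470.3, 5.8, 26.0]
tcp_rot: [[-0.992, -0.127, 0.001], [-0.127, 0.992, 0.0], [-0.001, 0.0, -1.0]]
force: [-2.1, 0.0, 10.4]
grip_width: 17.1
grasp_force: 58.6
clock: 30.5
tool_pos: [471.2, 5.8, 194.2]
tcp_rot: [[-0.992, -0.127, 0.005], [-0.127, 0.992, 0.001], [-0.005, 0.0, -1.0]]
force: [-0.2, -0.1, -1.8]
grip_width: 17.1
grasp_force: 59.1
shift [-0.1521  0.1804  0.005 ] turn z -0.343 phi 97.27 tcp [471.2   5.8 194.2] j7 1.56 w 17.1 F [-0.2 -0.1 -1.8] t 30.5
```

```bash
python3 -m jog '[[1,[-0.008,0.009,0],[0,0,-0.03]],[1,[-0.028,0.033,0],[0,0,-0.08]],[1,[-0.05,0.06,0],[0,0,-0.13]],[1,[-0.073,0.087,0],[0,0,-0.18]],[1,[-0.096,0.114,0],[0,0,-0.23]],[1,[-0.119,0.141,0],[0,0,-0.28]],[1,[-0.14,0.166,0],[0,0,-0.32]],[1,[-0.1521,0.1804,0.005],[0,0,-0.343]],[1,[-0.1521,0.1804,0.005],[0,0,-0.343]],[1,[-0.1521,0.1804,0.005],[0,0,-0.343]]]' >/dev/null; python3 -m jog '[[1,[0,0,0.01],[0,0,0]],[1,[0,0,0.03],[0,0,0]],[1,[0,0,0.05],[0,0,0]],[1,[0,0,0.065],[0,0,0]],[1,[0,0,0.07],[0,0,0]],[1,[0,0,0.07],[0,0,0]],[1,[0,0,0.07],[0,0,0]],[1,[0,0,0.07],[0,0,0]],[1,[0,0,0.07],[0,0,0]],[1,[0,0,0.07],[0,0,0]]]'
python3 - <<'E'
from h import *
go(599.7,204.2,96.5,116.9)
E
```

```text
clock: 32.17
tool_pos: [598.4, 204.1, 116.4]
tcp_rot: [[-0.892, -0.453, 0.001], [-0.453, 0.892, 0.0], [-0.001, -0.0, -1.0]]
force: [0.7, 0.6, -2.4]
grip_width: 16.9
grasp_force: 59.0
shift [-0.0012 -0.0005  0.0199] turn z 0.001 phi 116.93 tcp [598.4 204.1 116.4] j7 1.55 w 16.9 F [ 0.7  0.6 -2.4] t 32.1667
```

```bash
python3 -m jog '[[1,[-0.0012,-0.0005,0.007],[0,0,0]],[1,[-0.0012,-0.0005,0.013],[0,0,0]],[1,[-0.0012,-0.0005,0.017],[0,0,0]],[1,[-0.0012,-0.0005,0.0175],[0,0,0]],[1,[-0.0012,-0.0005,0.018],[0,0,0]],[1,[-0.0012,-0.0005,0.0185],[0,0,0]],[1,[-0.0012,-0.0005,0.019],[0,0,0]],[1,[-0.0012,-0.0005,0.0195],[0,0,0]],[1,[-0.0012,-0.0005,0.0199],[0,0,0]],[1,[-0.0012,-0.0005,0.0199],[0,0,0]]]';python3 -m jog '[[1,[0,0,0.0003],[0,0,0]],[1,[0,0,0.0006],[0,0,0]],[1,[0,0,0.0009],[0,0,0]],[1,[0,0,0.0009],[0,0,0]],[1,[0,0,0.0009],[0,0,0]],[1,[0,0,0.0009],[0,0,0]],[1,[0,0,0.0009],[0,0,0]],[1,[0,0,0.0009],[0,0,0]],[1,[0,0,0.0009],[0,0,0]],[1,[0,0,0.0009],[0,0,0]]]'
```

```text
clock: 33.0
tool_pos: [599.4, 204.2, 96.1]
tcp_rot: [[-0.891, -0.453, 0.0], [-0.453, 0.891, 0.0], [-0.0, -0.0, -1.0]]
force: [-0.9, -1.3, 4.2]
grip_width: 17.0
grasp_force: 59.8
clock: 33.83
tool_pos: [599.6, 204.1, 96.1]
tcp_rot: [[-0.892, -0.453, 0.001], [-0.453, 0.892, 0.0], [-0.001, -0.0, -1.0]]
force: [-6.2, -2.9, 17.7]
grip_width: 16.9
grasp_force: 62.1
```

Contact. I'll release it and go to bracket C at (452.1,-91.2), angle 11.3°.

```bash
python3 -m jog '[[1,[0,0,-0.001],[0,0,0]],[1,[0,0,-0.001],[0,0,0]],[0.7,[0,0,-0.001],[0,0,0]],[0.5,[0,0,-0.001],[0,0,0]],[0.3,[0,0,-0.001],[0,0,0]],[0.1,[0,0,-0.001],[0,0,0]],[0.1,[0,0,-0.001],[0,0,0]],[0.1,[0,0,-0.001],[0,0,0]],[0.1,[0,0,-0.001],[0,0,0]],[0.1,[0,0,-0.001],[0,0,0]]]' | tail -2;python3 -m jog '[[0.1,[0,0,-0.02],[0,0,0]],[0.1,[0,0,-0.05],[0,0,0]],[0.1,[0,0,-0.08],[0,0,0]],[0.1,[0,0,-0.09],[0,0,0]],[0,[0,0,-0.09],[0,0,0]],[0,[0,0,-0.09],[0,0,0]],[0,[0,0,-0.09],[0,0,0]],[0,[0,0,-0.09],[0,0,0]],[0,[0,0,-0.09],[0,0,0]],[0,[0,0,-0.09],[0,0,0]]]' >/dev/null
python3 - <<'E'
from h import *
go(452.1,-91.2,130,101.3)
E
```

```text
grip_width: 38.3
grasp_force: 0.0
shift [ 0.2648 -0.1966  0.0553] turn z 0.273 phi 116.94 tcp [599.1 204.  185.1] j7 1.56 w 42.7 F [-0.8  0.4 -0.6] t 35.5
```

```bash
python3 -m jog '[[0,[0.02,-0.015,0],[0,0,0.03]],[0,[0.05,-0.037,0.005],[0,0,0.06]],[0,[0.08,-0.059,0.01],[0,0,0.1]],[0,[0.11,-0.082,0.015],[0,0,0.13]],[0,[0.14,-0.104,0.02],[0,0,0.17]],[0,[0.17,-0.126,0.03],[0,0,0.2]],[0,[0.2,-0.149,0.04],[0,0,0.24]],[0,[0.23,-0.171,0.05],[0,0,0.26]],[0,[0.255,-0.189,0.0553],[0,0,0.273]],[0,[0.2648,-0.1966,0.0553],[0,0,0.273]]]' >/dev/null;  python3 -m jog '[[0,[0,0,0.01],[0,0,0]],[0,[0,0,0.02],[0,0,0]],[0,[0,0,0.03],[0,0,0]],[0,[0,0,0.03],[0,0,0]],[0,[0,0,0.03],[0,0,0]],[0,[0,0,0.03],[0,0,0]],[0,[0,0,0.03],[0,0,0]],[0,[0,0,0.03],[0,0,0]],[0,[0,0,0.03],[0,0,0]],[0,[0,0,0.03],[0,0,0]]]' >/dev/null
python3 - <<'E'
from h import *
for n in("side","top"): meas(n)
go(452.1,-91.2,26,101.3)
E
```

```text
side web px [359. 254.] 1330 xy [765.1 -17.6] wh 144 100 ang 75.3 z 50.3
side web px [248. 284.] 137 xy [452.1 -91.1] wh 60 20 ang 11.3 z 51.9
side rail px [274. 178.] 130 xy [557.9 284.4] wh 101 24 ang -62.5 z 69.9
side rail px [293. 199.] 23 xy [608.9 190.5] wh 34 14 ang 50.8 z 71.2
side rail px [307. 214.] 30 xy [637.6 124.1] wh 28 14 ang 58.9 z 69.4
side rail px [323. 231.] 83 xy [668.9  50.1] wh 39 32 ang 23.3 z 69.6
side visetop px [246. 363.] 23 xy [ 431.4 -324. ] wh 16 7 ang -7.3 z 84.1
side railparts px [291. 183.] 134 xy [598.9 206. ] wh 61 25 ang 24.9 z 121.1
side railparts px [304. 198.] 137 xy [630.1 141.8] wh 60 21 ang 26.9 z 120.4
side railparts px [318. 213.] 150 xy [660.6  79.1] wh 63 21 ang 27.6 z 120.8
side red px [244. 354.] 108 xy [ 429.6 -306.8] wh 40 15 ang -81.6 z 94.0
top web px [323. 149.] 1317 xy [765.9 -19.1] wh 140 102 ang 74.8 z 50.9
top web px [285. 263.] 124 xy [417.2 106.4] wh 60 18 ang -15.6 z 51.9
top web px [248. 264.] 133 xy [415.9 215.9] wh 59 18 ang -1.1 z 52.2
top web px [352. 257.] 19 xy [429.8 -92.3] wh 15 9 ang 16.6 z 53.4
top rail px [302. 175.] 58 xy [677.   49.8] wh 25 22 ang -68.2 z 70.9
top rail px [282. 185.] 79 xy [647.  108.2] wh 33 22 ang -64.7 z 71.0
top rail px [262. 196.] 78 xy [615.5 171.6] wh 33 22 ang -61.7 z 69.9
top rail px [221. 218.] 408 xy [553.6 293.9] wh 167 24 ang -63.6 z 70.4
top railparts px [293. 177.] 136 xy [659.9  77.3] wh 60 19 ang 27.7 z 122.5
top railparts px [271. 187.] 135 xy [630.3 140.5] wh 60 18 ang 27.3 z 122.4
top railparts px [250. 198.] 132 xy [600.4 203.3] wh 61 18 ang 27.3 z 121.9
top red px [435. 253.] 35 xy [ 431.8 -317.8] wh 19 14 ang 89.0 z 95.1
shift [ 0.0004 -0.      0.0747] turn z -0.000 phi 101.3 tcp [452.4 -91.1 100.7] j7 1.82 w 42.6 F [ 0.4 -0.1 -0.1] t 37.2667
```

```bash
python3 -m jog '[[0,[0.0004,0,0.02],[0,0,0]],[0,[0.0004,0,0.045],[0,0,0]],[0,[0.0004,0,0.065],[0,0,0]],[0,[0.0004,0,0.0747],[0,0,0]],[0,[0.0004,0,0.0747],[0,0,0]],[0,[0.0004,0,0.0747],[0,0,0]],[0.3,[0.0004,0,0.0747],[0,0,0]],[0.5,[0.0004,0,0.0747],[0,0,0]],[0.8,[0.0004,0,0.0747],[0,0,0]],[1,[0.0004,0,0.0747],[0,0,0]]]' | sed -n 2p; python3 -m jog '[[1,[0,0,0],[0,0,0]],[1,[0,0,0],[0,0,0]],[1,[0,0,0],[0,0,0]],[1,[0,0,0],[0,0,0]],[1,[0,0,0],[0,0,0]],[1,[0,0,0],[0,0,0]],[1,[0,0,0],[0,0,0]],[1,[0,0,0],[0,0,0]],[1,[0,0,0],[0,0,0]],[1,[0,0,0],[0,0,0]]]';python3 -m jog '[[1,[0,0,-0.005],[0,0,0]],[1,[0,0,-0.015],[0,0,0]],[1,[0,0,-0.03],[0,0,0]],[1,[0,0,-0.05],[0,0,0]],[1,[0,0,-0.075],[0,0,0]],[1,[0,0,-0.1],[0,0,0]],[1,[0,0,-0.125],[0,0,0]],[1,[0,0,-0.15],[0,0,0]],[1,[0,0,-0.165],[0,0,0]],[1,[0,0,-0.165],[0,0,0]]]'
python3 - <<'E'
from h import *
go(568.0,266.6,190,116.9)
E
```

```text
tool_pos: [452.5, -91.3, 26.8]
clock: 38.93
tool_pos: [452.5, -91.3, 26.8]
tcp_rot: [[-0.981, -0.196, 0.002], [-0.196, 0.981, -0.0], [-0.001, -0.0, -1.0]]
force: [-1.3, 0.8, 9.4]
grip_width: 16.8
grasp_force: 59.2
clock: 39.77
tool_pos: [453.1, -91.4, 194.6]
tcp_rot: [[-0.981, -0.196, 0.005], [-0.196, 0.981, -0.0], [-0.005, -0.001, -1.0]]
force: [1.3, -0.7, -1.8]
grip_width: 17.0
grasp_force: 58.9
shift [-0.1827  0.3286  0.0051] turn z -0.273 phi 101.28 tcp [453.1 -91.4 194.6] j7 1.83 w 17.0 F [ 1.3 -0.7 -1.8] t 39.7667
```

```bash
python3 -m jog '[[1,[-0.009,0.016,0],[0,0,-0.015]],[1,[-0.027,0.049,0],[0,0,-0.04]],[1,[-0.047,0.085,0],[0,0,-0.07]],[1,[-0.067,0.121,0],[0,0,-0.1]],[1,[-0.087,0.157,0],[0,0,-0.13]],[1,[-0.107,0.193,0],[0,0,-0.16]],[1,[-0.127,0.229,0],[0,0,-0.19]],[1,[-0.147,0.265,0],[0,0,-0.22]],[1,[-0.167,0.3,0.005],[0,0,-0.25]],[1,[-0.1827,0.3286,0.005],[0,0,-0.273]]]' >/dev/null; python3 -m jog '[[1,[0,0,0],[0,0,0]],[1,[0,0,0.015],[0,0,0]],[1,[0,0,0.035],[0,0,0]],[1,[0,0,0.055],[0,0,0]],[1,[0,0,0.065],[0,0,0]],[1,[0,0,0.07],[0,0,0]],[1,[0,0,0.07],[0,0,0]],[1,[0,0,0.07],[0,0,0]],[1,[0,0,0.07],[0,0,0]],[1,[0,0,0.07],[0,0,0]]]'
python3 - <<'E'
from h import *
go(568,266.6,96.8,116.9)
E
```

```text
clock: 41.43
tool_pos: [567.2, 267.0, 116.8]
tcp_rot: [[-0.892, -0.453, 0.001], [-0.453, 0.892, 0.001], [-0.001, -0.0, -1.0]]
force: [0.5, 0.2, -1.8]
grip_width: 16.9
grasp_force: 59.0
shift [-0.0005 -0.0007  0.02  ] turn z 0.001 phi 116.93 tcp [567.2 267.  116.8] j7 1.41 w 16.9 F [ 0.5  0.2 -1.8] t 41.4333
```

```bash
python3 -m jog '[[1,[-0.0005,-0.0007,0.007],[0,0,0]],[1,[-0.0005,-0.0007,0.013],[0,0,0]],[1,[-0.0005,-0.0007,0.017],[0,0,0]],[1,[-0.0005,-0.0007,0.0175],[0,0,0]],[1,[-0.0005,-0.0007,0.018],[0,0,0]],[1,[-0.0005,-0.0007,0.0185],[0,0,0]],[1,[-0.0005,-0.0007,0.019],[0,0,0]],[1,[-0.0005,-0.0007,0.0195],[0,0,0]],[1,[-0.0005,-0.0007,0.02],[0,0,0]],[1,[-0.0005,-0.0007,0.02],[0,0,0]]]';python3 -m jog '[[1,[0,0,0.0003],[0,0,0]],[1,[0,0,0.0006],[0,0,0]],[1,[0,0,0.0009],[0,0,0]],[1,[0,0,0.0009],[0,0,0]],[1,[0,0,0.0009],[0,0,0]],[1,[0,0,0.0009],[0,0,0]],[1,[0,0,0.0009],[0,0,0]],[1,[0,0,0.0009],[0,0,0]],[1,[0,0,0.0009],[0,0,0]],[1,[0,0,0.0009],[0,0,0]]]'
```

```text
clock: 42.27
tool_pos: [567.6, 266.6, 96.8]
tcp_rot: [[-0.892, -0.453, 0.001], [-0.453, 0.892, 0.0], [-0.001, 0.0, -1.0]]
force: [-4.5, -1.8, 12.1]
grip_width: 16.9
grasp_force: 61.0
clock: 43.1
tool_pos: [567.7, 266.6, 96.8]
tcp_rot: [[-0.892, -0.453, 0.001], [-0.453, 0.892, 0.0], [-0.001, -0.0, -1.0]]
force: [-9.8, -4.3, 26.2]
grip_width: 16.9
grasp_force: 63.2
```

Contact. I'll release it and go to bracket A at about (416,216.5), angle -1.3°.

```bash
python3 -m jog '[[1,[0,0,-0.0017],[0,0,0]],[1,[0,0,-0.0017],[0,0,0]],[0.7,[0,0,-0.0017],[0,0,0]],[0.5,[0,0,-0.0017],[0,0,0]],[0.3,[0,0,-0.0017],[0,0,0]],[0.1,[0,0,-0.0017],[0,0,0]],[0.1,[0,0,-0.0017],[0,0,0]],[0.1,[0,0,-0.0017],[0,0,0]],[0.1,[0,0,-0.0017],[0,0,0]],[0.1,[0,0,-0.0017],[0,0,0]]]' | tail -2;python3 -m jog '[[0.1,[0,0,-0.02],[0,0,0]],[0.1,[0,0,-0.05],[0,0,0]],[0.1,[0,0,-0.08],[0,0,0]],[0.1,[0,0,-0.09],[0,0,0]],[0,[0,0,-0.09],[0,0,0]],[0,[0,0,-0.09],[0,0,0]],[0,[0,0,-0.09],[0,0,0]],[0,[0,0,-0.09],[0,0,0]],[0,[0,0,-0.09],[0,0,0]],[0,[0,0,-0.09],[0,0,0]]]' >/dev/null
python3 - <<'E'
from h import *
go(416.0,216.6,100,88.5)
E
```

```text
grip_width: 38.6
grasp_force: 0.0
shift [0.1573 0.0242 0.0861] turn z 0.496 phi 116.94 tcp [567.3 266.3 185.9] j7 1.43 w 42.9 F [ 1.  -0.3  0.8] t 44.7667
```

```bash
python3 -m jog '[[0,[0.015,0.002,0],[0,0,0.05]],[0,[0.045,0.007,0],[0,0,0.15]],[0,[0.08,0.012,0.02],[0,0,0.25]],[0,[0.11,0.017,0.04],[0,0,0.35]],[0,[0.14,0.021,0.06],[0,0,0.45]],[0,[0.1573,0.0242,0.08],[0,0,0.496]],[0,[0.1573,0.0242,0.0861],[0,0,0.496]],[0,[0.1573,0.0242,0.0861],[0,0,0.496]],[0,[0.1573,0.0242,0.0861],[0,0,0.496]],[0,[0.1573,0.0242,0.0861],[0,0,0.496]]]' >/dev/null
python3 - <<'E'
from h import *
for n in("side","top"): meas(n)
go(416.1,216.6,26,88.5)
E
```

```text
side web px [230. 200.] 101 xy [416.4 219.1] wh 58 26 ang -1.6 z 51.6
side web px [231. 228.] 118 xy [416.4 107.8] wh 61 25 ang -16.3 z 51.9
side web px [359. 254.] 1333 xy [764.8 -17.7] wh 146 99 ang 76.0 z 50.3
side rail px [263. 166.] 94 xy [530.  339.1] wh 67 26 ang -63.8 z 70.0
side rail px [278. 186.] 21 xy [562.5 247.8] wh 25 22 ang -12.7 z 70.7
side rail px [293. 200.] 21 xy [602.8 183.8] wh 25 15 ang 62.0 z 71.2
side rail px [307. 214.] 31 xy [635.4 124. ] wh 28 19 ang 58.1 z 71.3
side rail px [323. 231.] 78 xy [667.5  50.5] wh 42 32 ang 23.6 z 69.8
side visetop px [246. 363.] 23 xy [ 431.8 -324.7] wh 16 8 ang -0.1 z 83.2
side railparts px [277. 170.] 127 xy [566.3 266.7] wh 62 22 ang 26.7 z 120.6
side railparts px [291. 183.] 129 xy [599.2 204. ] wh 60 23 ang 26.0 z 120.5
side railparts px [228. 192.] 25 xy [415.4 186.5] wh 18 13 ang 4.8 z 120.2
side railparts px [304. 198.] 136 xy [628.8 142.2] wh 61 24 ang 28.2 z 121.5
side railparts px [318. 213.] 148 xy [658.1  79. ] wh 64 23 ang 27.8 z 121.4
side red px [244. 354.] 112 xy [ 429.6 -306.7] wh 42 16 ang -82.6 z 93.9
top w
[... 282 characters left out ...]
ail px [262. 196.] 76 xy [613.7 170.5] wh 33 27 ang -62.2 z 70.3
top rail px [241. 207.] 81 xy [583.5 234.2] wh 34 22 ang -61.7 z 70.6
top rail px [210. 223.] 233 xy [537.5 325.2] wh 97 23 ang -63.6 z 70.4
top railparts px [293. 177.] 137 xy [659.5  77.1] wh 60 18 ang 28.0 z 121.9
top railparts px [271. 187.] 136 xy [630.3 140.5] wh 60 18 ang 26.4 z 122.2
top railparts px [250. 198.] 132 xy [599.8 203. ] wh 60 18 ang 27.2 z 122.5
top railparts px [228. 209.] 130 xy [567.2 265.7] wh 58 18 ang 26.4 z 122.2
top red px [431. 254.] 76 xy [ 430.3 -306.8] wh 39 15 ang -81.8 z 95.0
shift [ 0.0012 -0.0005  0.0751] turn z 0.000 phi 88.52 tcp [417.3 217.  101.1] j7 0.91 w 42.5 F [-0.1 -0.2  0.4] t 45.7
```

```bash
python3 -m jog '[[0,[0.0008,-0.0005,0.02],[0,0,0]],[0,[0.0008,-0.0005,0.045],[0,0,0]],[0,[0.0008,-0.0005,0.065],[0,0,0]],[0,[0.0008,-0.0005,0.0751],[0,0,0]],[0,[0.0008,-0.0005,0.0751],[0,0,0]],[0,[0.0008,-0.0005,0.0751],[0,0,0]],[0.3,[0.0008,-0.0005,0.0751],[0,0,0]],[0.5,[0.0008,-0.0005,0.0751],[0,0,0]],[0.8,[0.0008,-0.0005,0.0751],[0,0,0]],[1,[0.0008,-0.0005,0.0751],[0,0,0]]]' | sed -n 2p; python3 -m jog '[[1,[0,0,0],[0,0,0]],[1,[0,0,0],[0,0,0]],[1,[0,0,0],[0,0,0]],[1,[0,0,0],[0,0,0]],[1,[0,0,0],[0,0,0]],[1,[0,0,0],[0,0,0]],[1,[0,0,0],[0,0,0]],[1,[0,0,0],[0,0,0]],[1,[0,0,0],[0,0,0]],[1,[0,0,0],[0,0,0]]]';python3 -m jog '[[1,[0,0,-0.005],[0,0,0]],[1,[0,0,-0.015],[0,0,0]],[1,[0,0,-0.03],[0,0,0]],[1,[0,0,-0.05],[0,0,0]],[1,[0,0,-0.075],[0,0,0]],[1,[0,0,-0.1],[0,0,0]],[1,[0,0,-0.125],[0,0,0]],[1,[0,0,-0.15],[0,0,0]],[1,[0,0,-0.165],[0,0,0]],[1,[0,0,-0.165],[0,0,0]]]'
python3 - <<'E'
from h import *
go(536.3,329.1,190,116.9)
E
```

```text
tool_pos: [416.2, 216.7, 26.5]
clock: 47.37
tool_pos: [416.2, 216.7, 26.5]
tcp_rot: [[-1.0, 0.026, 0.002], [0.026, 1.0, 0.001], [-0.002, 0.001, -1.0]]
force: [-0.9, 1.2, 10.7]
grip_width: 17.0
grasp_force: 58.4
clock: 48.2
tool_pos: [416.5, 216.8, 194.2]
tcp_rot: [[-1.0, 0.026, 0.004], [0.026, 1.0, 0.003], [-0.004, 0.003, -1.0]]
force: [-0.1, 0.6, -1.3]
grip_width: 16.9
grasp_force: 59.0
shift [-0.1168  0.1154  0.0051] turn z -0.496 phi 88.5 tcp [416.5 216.8 194.2] j7 0.92 w 16.9 F [-0.1  0.6 -1.3] t 48.2
```

```bash
python3 -m jog '[[1,[-0.006,0.006,0],[0,0,-0.03]],[1,[-0.02,0.02,0],[0,0,-0.09]],[1,[-0.036,0.036,0],[0,0,-0.16]],[1,[-0.053,0.053,0],[0,0,-0.23]],[1,[-0.07,0.069,0],[0,0,-0.3]],[1,[-0.087,0.086,0],[0,0,-0.37]],[1,[-0.103,0.102,0],[0,0,-0.44]],[1,[-0.1168,0.1154,0.005],[0,0,-0.496]],[1,[-0.1168,0.1154,0.005],[0,0,-0.496]],[1,[-0.1168,0.1154,0.005],[0,0,-0.496]]]' >/dev/null; python3 -m jog '[[1,[0,0,0],[0,0,0]],[1,[0,0,0.015],[0,0,0]],[1,[0,0,0.035],[0,0,0]],[1,[0,0,0.055],[0,0,0]],[1,[0,0,0.065],[0,0,0]],[1,[0,0,0.07],[0,0,0]],[1,[0,0,0.07],[0,0,0]],[1,[0,0,0.07],[0,0,0]],[1,[0,0,0.07],[0,0,0]],[1,[0,0,0.07],[0,0,0]]]'
python3 - <<'E'
from h import *
go(536.4,329.1,96.6,116.9)
E
```

```text
clock: 49.87
tool_pos: [535.6, 328.8, 116.4]
tcp_rot: [[-0.892, -0.453, 0.001], [-0.453, 0.892, 0.001], [-0.001, 0.0, -1.0]]
force: [-0.2, 0.4, -2.3]
grip_width: 16.5
grasp_force: 59.0
shift [-0.0008 -0.0001  0.0198] turn z 0.001 phi 116.93 tcp [535.6 328.8 116.4] j7 1.30 w 16.5 F [-0.2  0.4 -2.3] t 49.8667
```

```bash
python3 -m jog '[[1,[-0.0008,0,0.007],[0,0,0]],[1,[-0.0008,0,0.013],[0,0,0]],[1,[-0.0008,0,0.017],[0,0,0]],[1,[-0.0008,0,0.0175],[0,0,0]],[1,[-0.0008,0,0.018],[0,0,0]],[1,[-0.0008,0,0.0185],[0,0,0]],[1,[-0.0008,0,0.019],[0,0,0]],[1,[-0.0008,0,0.0195],[0,0,0]],[1,[-0.0008,0,0.0198],[0,0,0]],[1,[-0.0008,0,0.0198],[0,0,0]]]';python3 -m jog '[[1,[0,0,0.0003],[0,0,0]],[1,[0,0,0.0006],[0,0,0]],[1,[0,0,0.0006],[0,0,0]],[1,[0,0,0.0006],[0,0,0]],[1,[0,0,0.0006],[0,0,0]],[1,[0,0,0.0006],[0,0,0]],[1,[0,0,0.0006],[0,0,0]],[1,[0,0,0.0006],[0,0,0]],[1,[0,0,0.0006],[0,0,0]],[1,[0,0,0.0006],[0,0,0]]]'
```

```text
clock: 50.7
tool_pos: [536.1, 329.1, 96.5]
tcp_rot: [[-0.892, -0.453, 0.001], [-0.453, 0.892, 0.0], [-0.001, 0.0, -1.0]]
force: [-3.5, -2.9, 10.7]
grip_width: 17.0
grasp_force: 60.8
clock: 51.53
tool_pos: [536.1, 329.1, 96.5]
tcp_rot: [[-0.892, -0.453, 0.001], [-0.453, 0.892, 0.0], [-0.001, 0.0, -1.0]]
force: [-6.7, -4.9, 18.7]
grip_width: 16.7
grasp_force: 62.2
```

```bash
python3 -m jog '[[1,[0,0,-0.0013],[0,0,0]],[1,[0,0,-0.0013],[0,0,0]],[0.7,[0,0,-0.0013],[0,0,0]],[0.5,[0,0,-0.0013],[0,0,0]],[0.3,[0,0,-0.0013],[0,0,0]],[0.1,[0,0,-0.0013],[0,0,0]],[0.1,[0,0,-0.0013],[0,0,0]],[0.1,[0,0,-0.0013],[0,0,0]],[0.1,[0,0,-0.0013],[0,0,0]],[0.1,[0,0,-0.0013],[0,0,0]]]' | tail -2;python3 -m jog '[[0.1,[0,0,-0.02],[0,0,0]],[0.1,[0,0,-0.05],[0,0,0]],[0.1,[0,0,-0.08],[0,0,0]],[0.1,[0,0,-0.09],[0,0,0]],[0,[0,0,-0.09],[0,0,0]],[0,[0,0,-0.09],[0,0,0]],[0,[0,0,-0.09],[0,0,0]],[0,[0,0,-0.09],[0,0,0]],[0,[0,0,-0.09],[0,0,0]],[0,[0,0,-0.09],[0,0,0]]]' >/dev/null
python3 - <<'E'
from h import *
go(660,78,155,116.9)
E
```

```text
grip_width: 38.6
grasp_force: 0.0
shift [ 0.0028 -0.2799  0.0306] turn z 0.001 phi 116.94 tcp [535.7 328.8 185.6] j7 1.32 w 43.0 F [-0.7  1.   0.5] t 53.2
```

```bash
python3 -m jog '[[0,[0,-0.015,0],[0,0,0]],[0,[0.001,-0.05,0],[0,0,0]],[0,[0.001,-0.085,0],[0,0,0]],[0,[0.001,-0.12,0],[0,0,0]],[0,[0.002,-0.155,0],[0,0,0]],[0,[0.002,-0.19,0],[0,0,0]],[0,[0.002,-0.225,0],[0,0,0]],[0,[0.0028,-0.26,0],[0,0,0]],[0,[0.0028,-0.2799,0.02],[0,0,0]],[0,[0.0028,-0.2799,0.0306],[0,0,0]]]' >/dev/null; python3 -m jog '[[0,[0,0,0],[0,0,0]],[0,[0,0,0],[0,0,0]],[0,[0,0,0],[0,0,0]],[0,[0,0,0],[0,0,0]],[0,[0,0,0],[0,0,0]],[0,[0,0,0],[0,0,0]],[0,[0,0,0],[0,0,0]],[0,[0,0,0],[0,0,0]],[0,[0,0,0],[0,0,0]],[0,[0,0,0],[0,0,0]]]' >/dev/null
python3 - <<'E'
from h import *
for n in("side","top"): meas(n)
go(659.6,77.6,97,116.9)
E
```

```text
side web px [220. 236.] 121 xy [383.5  80.4] wh 60 25 ang -18.2 z 51.5
side web px [360. 254.] 1324 xy [765.3 -17.5] wh 145 100 ang 75.4 z 50.3
side rail px [263. 172.] 21 xy [522.8 309.8] wh 38 18 ang -8.1 z 72.2
side rail px [278. 185.] 27 xy [564.5 246. ] wh 42 16 ang 10.0 z 71.8
side rail px [291. 199.] 32 xy [594.  185.8] wh 48 23 ang -4.0 z 69.6
side rail px [307. 213.] 34 xy [644.8 122.2] wh 33 20 ang 25.7 z 70.6
side rail px [324. 231.] 72 xy [677.3  53.9] wh 31 27 ang -70.3 z 70.5
side visetop px [246. 363.] 21 xy [ 431.1 -324.7] wh 16 7 ang -9.2 z 81.2
side railparts px [265. 157.] 118 xy [533.9 328.2] wh 61 27 ang 27.3 z 120.2
side railparts px [277. 170.] 123 xy [566.7 266.7] wh 63 24 ang 33.4 z 120.6
side railparts px [290. 183.] 124 xy [600.2 203.8] wh 63 23 ang 30.6 z 121.0
side railparts px [302. 199.] 115 xy [626.9 140.5] wh 59 22 ang 29.1 z 120.6
side railparts px [317. 214.] 129 xy [659.4  78.9] wh 64 23 ang 29.7 z 120.5
side red px [244. 354.] 110 xy [ 429.6 -306.1] wh 41 16 ang -81.4 z 93.7
top web px [343. 143.] 83 xy [780.8 -79.1] wh 41 30 ang -13.5 z 50.8
top rail px [282. 186.] 78 xy [646.7 108. ] wh 33 23 ang -61.8 z 70.4
top rail px [262. 196.] 80 xy [613.4 170.2] wh 33 27 ang -62.9 z 70.3
top rail px [241. 207.] 85 xy [583.4 234.2] wh 34 22 ang -60.9 z 70.4
top rail px [220. 218.] 83 xy [552.2 297.1] wh 33 23 ang -63.9 z 70.3
top rail px [200. 229.] 63 xy [522.  357.1] wh 25 22 ang -64.8 z 70.5
top railparts px [271. 187.] 135 xy [629.9 140.3] wh 60 18 ang 27.1 z 122.4
top railparts px [250. 198.] 133 xy [599.5 202.9] wh 60 18 ang 27.2 z 122.3
top railparts px [228. 210.] 134 xy [566.8 265.5] wh 59 18 ang 26.2 z 122.1
top railparts px [206. 221.] 142 xy [535.2 327.4] wh 61 18 ang 26.3 z 122.3
top red px [431. 254.] 79 xy [ 430.2 -307.4] wh 40 16 ang -81.9 z 95.0
shift [ 0.0009 -0.0002  0.0587] turn z 0.001 phi 116.94 tcp [660.3  78.2 155.7] j7 1.77 w 42.7 F [ 0.1 -0.4  0.2] t 54.9667
```

The blank has been knocked to about (383,80), so I'll re-measure it later. First I'll recentre bracket0 by 3 mm across the rail.

```bash
python3 -m jog '[[0,[0.0009,0,0.015],[0,0,0]],[0,[0.0009,0,0.035],[0,0,0]],[0,[0.0009,0,0.05],[0,0,0]],[0,[0.0009,0,0.0587],[0,0,0]],[0,[0.0009,0,0.0587],[0,0,0]],[0,[0.0009,0,0.0587],[0,0,0]],[0.3,[0.0009,0,0.0587],[0,0,0]],[0.5,[0.0009,0,0.0587],[0,0,0]],[0.8,[0.0009,0,0.0587],[0,0,0]],[1,[0.0009,0,0.0587],[0,0,0]]]' | sed -n 2p; python3 -m jog '[[1,[0,0,0],[0,0,0]],[1,[0,0,0],[0,0,0]],[1,[0,0,0],[0,0,0]],[1,[0,0,0],[0,0,0]],[1,[0,0,0],[0,0,0]],[1,[0,0,0],[0,0,0]],[1,[0,0,0],[0,0,0]],[1,[0,0,0],[0,0,0]],[1,[0,0,0],[0,0,0]],[1,[0,0,0],[0,0,0]]]';python3 -m jog '[[1,[0,0,-0.002],[0,0,0]],[1,[0,0,-0.004],[0,0,0]],[1,[0,0,-0.004],[0,0,0]],[1,[-0.0015,0,-0.004],[0,0,0]],[1,[-0.003,0,-0.004],[0,0,0]],[1,[-0.003,0,-0.004],[0,0,0]],[1,[-0.003,0,-0.004],[0,0,0]],[1,[-0.003,0,-0.003],[0,0,0]],[1,[-0.003,0,-0.002],[0,0,0]],[1,[-0.003,0,-0.0015],[0,0,0]]]'
```

```text
tool_pos: [660.0, 77.9, 98.2]
clock: 56.63
tool_pos: [660.0, 77.9, 98.2]
tcp_rot: [[-0.892, -0.453, 0.002], [-0.453, 0.892, 0.0], [-0.002, -0.0, -1.0]]
force: [-0.8, 0.5, 6.7]
grip_width: 16.9
grasp_force: 59.3
clock: 57.47
tool_pos: [662.0, 79.1, 98.3]
tcp_rot: [[-0.891, -0.453, -0.0], [-0.453, 0.891, -0.0], [0.0, 0.0, -1.0]]
force: [0.3, 0.0, -2.1]
grip_width: 17.1
grasp_force: 58.6
```

```bash
python3 -m jog '[[1,[0,0,0.0003],[0,0,0]],[1,[0,0,0.0006],[0,0,0]],[1,[0,0,0.0009],[0,0,0]],[1,[0,0,0.0012],[0,0,0]],[1,[0,0,0.0015],[0,0,0]],[1,[0,0,0.0015],[0,0,0]],[1,[0,0,0.0015],[0,0,0]],[1,[0,0,0.0015],[0,0,0]],[1,[0,0,0.0015],[0,0,0]],[1,[0,0,0.0015],[0,0,0]]]'; python3 -m jog '[[1,[0,0,-0.0004],[0,0,0]],[1,[0,0,-0.0004],[0,0,0]],[0.7,[0,0,-0.0004],[0,0,0]],[0.5,[0,0,-0.0004],[0,0,0]],[0.3,[0,0,-0.0004],[0,0,0]],[0.1,[0,0,-0.0004],[0,0,0]],[0.1,[0,0,-0.0004],[0,0,0]],[0.1,[0,0,-0.0004],[0,0,0]],[0.1,[0,0,-0.0004],[0,0,0]],[0.1,[0,0,-0.0004],[0,0,0]]]' | tail -2;python3 -m jog '[[0.1,[0,0,-0.02],[0,0,0]],[0.1,[0,0,-0.05],[0,0,0]],[0.1,[0,0,-0.08],[0,0,0]],[0.1,[0,0,-0.09],[0,0,0]],[0,[0,0,-0.09],[0,0,0]],[0,[0,0,-0.09],[0,0,0]],[0,[0,0,-0.09],[0,0,0]],[0,[0,0,-0.09],[0,0,0]],[0,[0,0,-0.09],[0,0,0]],[0,[0,0,-0.09],[0,0,0]]]' >/dev/null
python3 - <<'E'
from h import *
go(500,0,190,72)
E
```

```text
clock: 58.3
tool_pos: [662.1, 79.1, 98.1]
tcp_rot: [[-0.892, -0.453, 0.0], [-0.453, 0.892, -0.0], [-0.0, -0.0, -1.0]]
force: [-8.0, -1.5, 17.5]
grip_width: 17.0
grasp_force: 61.3
grip_width: 38.4
grasp_force: 0.0
shift [ 0.1801  0.0029 -0.0031] turn z 0.784 phi 116.94 tcp [661.9  79.1 186.7] j7 1.77 w 42.8 F [0.2 1.  0.9] t 59.9667
```

```bash
python3 -m jog '[[0,[0.015,0,0],[0,0,0.06]],[0,[0.04,0,0],[0,0,0.16]],[0,[0.065,0.001,0],[0,0,0.26]],[0,[0.09,0.001,0],[0,0,0.36]],[0,[0.115,0.002,0],[0,0,0.46]],[0,[0.14,0.002,0],[0,0,0.56]],[0,[0.16,0.003,0],[0,0,0.66]],[0,[0.18,0.003,0],[0,0,0.75]],[0,[0.18,0.003,0],[0,0,0.784]],[0,[0.18,0.003,0],[0,0,0.784]]]' >/dev/null
python3 - <<'E'
from h import *
for n in("side","top"): meas(n)
for n in("side","top"): cv2.imwrite(f"pics/{n}3.png",read_camera(n)["pixels"][:,:,::-1])
go(383.5,80.4,150,72)
E
```

```text
side web px [220. 236.] 119 xy [383.7  78.9] wh 61 23 ang -15.0 z 51.3
side web px [359. 254.] 1319 xy [765.  -17.7] wh 143 100 ang 75.8 z 50.3
side rail px [280. 185.] 19 xy [575.  250.4] wh 31 14 ang 54.2 z 70.9
side rail px [289. 199.] 31 xy [592.  184.4] wh 45 25 ang -5.9 z 69.8
side rail px [306. 214.] 32 xy [637.4 117.7] wh 35 21 ang 24.2 z 71.0
side rail px [323. 231.] 75 xy [676.1  52. ] wh 33 32 ang -65.8 z 69.9
side visetop px [246. 363.] 23 xy [ 431.  -324.1] wh 16 6 ang -13.5 z 83.3
side railparts px [284. 168.] 34 xy [589.2 273.5] wh 29 15 ang 83.7 z 121.0
side railparts px [291. 183.] 129 xy [598.4 204. ] wh 63 26 ang 24.5 z 121.2
side railparts px [304. 198.] 138 xy [629.5 140.8] wh 62 23 ang 24.5 z 120.5
side railparts px [318. 213.] 152 xy [661.4  79.3] wh 61 22 ang 26.2 z 121.1
side red px [244. 354.] 112 xy [ 429.5 -306.6] wh 40 16 ang -81.2 z 94.4
top web px [323. 149.] 1309 xy [766.1 -18.9] wh 140 102 ang 75.2 z 50.9
top web px [295. 274.] 122 xy [383.8  78.1] wh 59 18 ang -15.8 z 52.2
top rail px [302. 175.] 54 xy [677.1  49.5] wh 24 21 ang -63.5 z 70.6
top rail
[... 209 characters left out ...]
l px [220. 218.] 79 xy [552.2 297.2] wh 33 22 ang -63.1 z 70.2
top rail px [200. 229.] 66 xy [521.7 356.9] wh 26 22 ang -61.5 z 70.2
top railparts px [293. 176.] 138 xy [662.   78.4] wh 61 19 ang 27.4 z 122.5
top railparts px [271. 187.] 134 xy [630.4 140.3] wh 60 18 ang 27.2 z 122.6
top railparts px [250. 198.] 131 xy [599.8 203.6] wh 61 18 ang 25.5 z 122.4
top railparts px [228. 210.] 134 xy [566.9 265.1] wh 59 18 ang 27.6 z 122.3
top railparts px [206. 222.] 143 xy [535.2 327.3] wh 61 18 ang 26.9 z 122.1
top red px [431. 254.] 77 xy [ 430.1 -307.5] wh 38 16 ang -81.9 z 94.9
shift [0.1361 0.04   0.0373] turn z 0.002 phi 72.13 tcp [500.7   0.6 187.3] j7 1.18 w 42.7 F [ 0.2 -0.4 -0.4] t 61.0
```

View pics/side3.png

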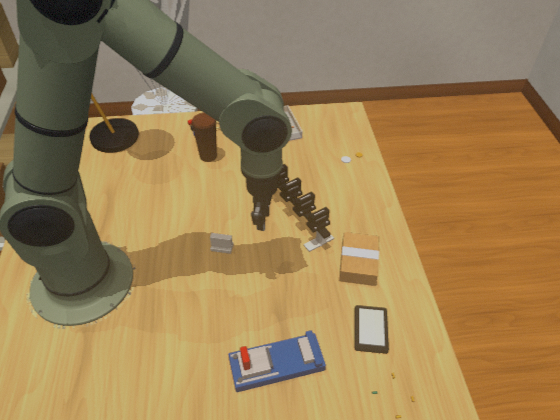

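The side view shows all five brackets on the rail, from (285,170) to (320,222), with the two far ones partly behind the gripper. The blank is at (221,243) on the desk, the vise is open and empty at (277,360), and the tumbler, drive and carton look unmoved.

```bash
python3 - <<'E'
from h import *
go(393.3,75.8,100,74.3)
E
python3 -m jog '[[0,[0.015,0.005,0],[0,0,0]],[0,[0.04,0.013,0.01],[0,0,-0.02]],[0,[0.065,0.022,0.02],[0,0,-0.038]],[0,[0.09,0.03,0.04],[0,0,-0.038]],[0,[0.11,0.035,0.06],[0,0,-0.038]],[0,[0.125,0.038,0.08],[0,0,-0.038]],[0,[0.125,0.038,0.087],[0,0,-0.038]],[0,[0.125,0.038,0.087],[0,0,-0.038]],[0,[0.125,0.038,0.087],[0,0,-0.038]],[0,[0.125,0.038,0.087],[0,0,-0.038]]]'
python3 - <<'E'
from h import *
go(393.3,75.8,26,74.3); print(np.round(state()["joint_pos"],2))
E
```

```text
shift [0.1253 0.0386 0.0873] turn z -0.038 phi 72.13 tcp [500.7   0.6 187.3] j7 1.18 w 42.7 F [ 0.2 -0.4 -0.4] t 61.0
clock: 61.83
tool_pos: [394.3, 74.8, 101.0]
tcp_rot: [[-0.962, 0.273, 0.001], [0.273, 0.962, 0.0], [-0.001, 0.001, -1.0]]
force: [-0.5, -0.8, 0.6]
grip_width: 42.8
grasp_force: 0.0
shift [0.0013 0.0006 0.075 ] turn z -0.002 phi 74.17 tcp [394.3  74.8 101. ] j7 0.98 w 42.8 F [-0.5 -0.8  0.6] t 61.8333
[-0.36  0.41  0.03  2.28 -0.02  0.45  0.98]
```

```bash
python3 -m jog '[[0,[0.0008,0.0006,0.015],[0,0,0]],[0,[0.0008,0.0006,0.035],[0,0,0]],[0,[0.0008,0.0006,0.055],[0,0,0]],[0,[0.0008,0.0006,0.068],[0,0,0]],[0,[0.0008,0.0006,0.075],[0,0,0]],[0,[0.0008,0.0006,0.075],[0,0,0]],[0,[0.0008,0.0006,0.075],[0,0,0]],[0,[0.0008,0.0006,0.075],[0,0,0]],[0,[0.0008,0.0006,0.075],[0,0,0]],[0,[0.0008,0.0006,0.075],[0,0,0]]]'; python3 - <<'E'
from h import *
meas("side")
E
```

```text
clock: 62.67
tool_pos: [393.0, 75.9, 26.1]
tcp_rot: [[-0.962, 0.272, 0.001], [0.272, 0.962, 0.0], [-0.001, 0.001, -1.0]]
force: [-0.4, -0.6, -0.9]
grip_width: 43.0
grasp_force: 0.0
side web px [359. 254.] 1337 xy [764.8 -18.2] wh 143 100 ang 75.7 z 50.4
side web px [228. 238.] 35 xy [405.8  72.6] wh 22 17 ang 89.2 z 51.0
side rail px [261. 172.] 19 xy [517.4 311.1] wh 43 19 ang -27.1 z 72.5
side rail px [280. 185.] 24 xy [578.4 250.2] wh 30 18 ang 35.5 z 71.3
side rail px [290. 199.] 31 xy [594.2 184.6] wh 48 26 ang -2.9 z 71.1
side rail px [306. 213.] 41 xy [638.9 123.7] wh 61 25 ang 16.6 z 71.2
side rail px [323. 231.] 80 xy [669.8  50.5] wh 45 34 ang 21.2 z 70.5
side visetop px [246. 363.] 23 xy [ 431.6 -324.2] wh 16 5 ang -4.0 z 83.9
side railparts px [265. 157.] 115 xy [534.2 328.9] wh 59 24 ang 24.8 z 120.8
side railparts px [277. 170.] 122 xy [567.1 267.9] wh 64 26 ang 26.2 z 121.4
side railparts px [291. 183.] 129 xy [597.6 204.5] wh 63 25 ang 30.3 z 120.7
side railparts px [304. 198.] 141 xy [630.5 141.2] wh 60 22 ang 27.5 z 120.6
side railparts px [318. 213.] 146 xy [661.8  79.7] wh 60 23 ang 28.4 z 121.0
side railparts px [224. 227.] 32 xy [398.8  50.8] wh 30 9 ang 57.6 z 123.0
side railparts px [216. 238.] 53 xy [377.1  19.7] wh 25 19 ang -19.6 z 125.8
side red px [244. 354.] 111 xy [ 429.7 -306.6] wh 39 16 ang -81.6 z 94.2
```

```bash
python3 -m jog '[[0.2,[0,0,0],[0,0,0]],[0.4,[0,0,0],[0,0,0]],[0.6,[0,0,0],[0,0,0]],[0.8,[0,0,0],[0,0,0]],[1,[0,0,0],[0,0,0]],[1,[0,0,0],[0,0,0]],[1,[0,0,0],[0,0,0]],[1,[0,0,0],[0,0,0]],[1,[0,0,0],[0,0,0]],[1,[0,0,0],[0,0,0]]]'; python3 -m jog '[[1,[0,0,-0.005],[0,0,0]],[1,[-0.005,0,-0.015],[0,0,0]],[1,[-0.015,0,-0.03],[0,0,0]],[1,[-0.03,0,-0.045],[0,0,0]],[1,[-0.05,0,-0.06],[0,0,0]],[1,[-0.07,0,-0.08],[0,0,0]],[1,[-0.09,0,-0.1],[0,0,0]],[1,[-0.1,0,-0.12],[0,0,0]],[1,[-0.1,0,-0.135],[0,0,0]],[1,[-0.1,0,-0.135],[0,0,0]]]'
python3 - <<'E'
from h import *
go(545.5,-289.3-10,165,8.1)
E
```

```text
clock: 63.55
tool_pos: [392.7, 75.8, 25.7]
tcp_rot: [[-0.962, 0.272, 0.0], [0.272, 0.962, 0.0], [-0.0, 0.0, -1.0]]
force: [-1.2, 0.5, 10.2]
grip_width: 17.3
grasp_force: 58.3
clock: 64.38
tool_pos: [490.1, 48.3, 163.0]
tcp_rot: [[-0.962, 0.273, 0.004], [0.273, 0.962, 0.001], [-0.003, 0.002, -1.0]]
force: [0.8, 0.6, -1.5]
grip_width: 16.8
grasp_force: 59.0
shift [-0.1483 -0.3192 -0.002 ] turn z 1.153 phi 74.14 tcp [490.1  48.3 163. ] j7 1.09 w 16.8 F [ 0.8  0.6 -1.5] t 64.3833
```

```bash
python3 - <<'E'
from h import *
e=np.array([np.cos(np.radians(8.1)),np.sin(np.radians(8.1))]);n=np.array([-e[1],e[0]])
o=np.array([533.8,-291.2])
for k in("side","top"):
    for rep in range(2):
        c,W=cloud(k);px=c["pixels"].astype(int)
        D=W[...,:2]-o; vx=D@e; vy=D@n; Z=W[...,2]
        blue=(px[...,2]>px[...,0]+30)
        m=(abs(vy)<60)&(vx>22)&(vx<60)&(Z>40)&(Z<54)
        g=(abs(vy)<60)&(vx>-160)&(vx<-60)&(Z>88)&(Z<100)
        b=(abs(vy)<60)&(vx>-150)&(vx<90)&(abs(Z-30)<5)
        q=lambda m,a:np.round(np.percentile(a[m],[2,50,98]),1)
        print(k,"fixjaw vx",q(m,vx),"vy",q(m,vy),"z",q(m,Z),"grip vx",q(g,vx),"vy",q(g,vy),"base vx",q(b,vx),"vy",q(b,vy))
    cv2.imwrite(f"pics/{k}4.png",cv2.resize(c["pixels"][(slice(315,400),slice(210,350)) if k=="side" else (slice(180,285),slice(370,470))][:,:,::-1],None,fx=5,fy=5,interpolation=2))
E
```

```text
side fixjaw vx [29.6 46.1 59.4] vy [-39.8  -1.4  39.8] z [41.4 47.5 52.2] grip vx [-113.  -105.4  -97.6] vy [-20.1  -2.4  17.5] base vx [-137.8  -21.8   76.2] vy [-44.7 -12.3  43.6]
side fixjaw vx [29.7 46.2 59.1] vy [-39.9  -1.5  38.5] z [41.1 47.5 52. ] grip vx [-112.9 -105.2  -97.5] vy [-19.5  -1.2  18.3] base vx [-137.7  -21.7   75.8] vy [-44.5 -11.8  43.3]
top fixjaw vx [30.1 46.1 59.3] vy [-38.7  -0.   40.8] z [42.  48.9 53.1] grip vx [-112.7 -105.   -97.4] vy [-20.5  -1.5  16.8] base vx [-137.5  -21.3   76.4] vy [-44.5   7.   42.9]
top fixjaw vx [29.9 46.5 59.4] vy [-40.1   0.1  40.1] z [42.5 48.7 53. ] grip vx [-112.7 -105.   -97.4] vy [-20.2   0.1  18.1] base vx [-137.5  -21.3   76.7] vy [-44.4   6.7  43.2]
```

View pics/side4.png

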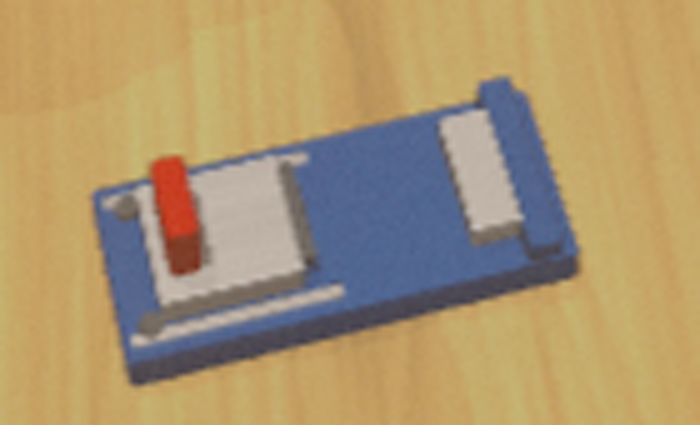

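The crop shows the open, empty vise: red grip at (175,215), sliding jaw edge at (297,210) and fixed jaw at (480,175), with the bed clear between them.

```bash
python3 - <<'E'
from h import *
go(543,-298.7,150,8.2)
E
python3 -m jog '[[1,[-0.006,-0.013,0],[0,0,0.05]],[1,[-0.02,-0.042,0],[0,0,0.15]],[1,[-0.035,-0.074,0],[0,0,0.26]],[1,[-0.05,-0.106,0],[0,0,0.37]],[1,[-0.065,-0.138,0],[0,0,0.48]],[1,[-0.08,-0.17,0],[0,0,0.59]],[1,[-0.095,-0.202,0],[0,0,0.7]],[1,[-0.11,-0.234,0],[0,0,0.81]],[1,[-0.12,-0.255,0],[0,0,0.9]],[1,[-0.125,-0.265,0],[0,0,0.96]]]' >/dev/null
python3 -m jog '[[1,[0,0,0],[0,0,0]],[1,[0,0,0],[0,0,0]],[1,[0,0,0],[0,0,0]],[1,[0,0,0],[0,0,0]],[1,[0,0,0],[0,0,0]],[1,[0,0,0],[0,0,0]],[1,[0,0,0],[0,0,0]],[1,[0,0,0],[0,0,0]],[1,[0,0,0],[0,0,0]],[1,[0,0,0],[0,0,0]]]' | tail -2
python3 - <<'E'
from h import *
go(543,-298.7,130,8.2)
E
```

```text
shift [-0.1475 -0.3192  0.0096] turn z 1.152 phi 74.22 tcp [487.9  48.6 159.6] j7 1.09 w 16.9 F [-0.4  0.4 -2.7] t 64.5833
grip_width: 16.9
grasp_force: 58.9
shift [-0.0571 -0.0134  0.0304] turn z 0.192 phi 19.2 tcp [ 536.9 -240.4  160.4] j7 0.85 w 16.9 F [ 0.3 -0.3 -1.6] t 66.25
```

```bash
python3 -m jog '[[1,[-0.006,-0.0015,0],[0,0,0.03]],[1,[-0.018,-0.004,0],[0,0,0.08]],[1,[-0.032,-0.007,0.005],[0,0,0.13]],[1,[-0.045,-0.01,0.012],[0,0,0.17]],[1,[-0.0571,-0.0134,0.02],[0,0,0.192]],[1,[-0.0571,-0.0134,0.028],[0,0,0.192]],[1,[-0.0571,-0.0134,0.0304],[0,0,0.192]],[1,[-0.0571,-0.0134,0.0304],[0,0,0.192]],[1,[-0.0571,-0.0134,0.0304],[0,0,0.192]],[1,[-0.0571,-0.0134,0.0304],[0,0,0.192]]]' | tail -2
python3 - <<'E'
from h import *
go(543,-298.7,57,8.2)
for k in("side","top"):
    c,W=cloud(k);px=c["pixels"].astype(int)
    e=np.array([np.cos(np.radians(8.1)),np.sin(np.radians(8.1))]);n=np.array([-e[1],e[0]])
    D=W[...,:2]-np.array([533.8,-291.2]); vx=D@e; vy=D@n; Z=W[...,2]
    cv2.imwrite(f"pics/{k}5.png",cv2.resize(c["pixels"][(slice(300,400),slice(210,350)) if k=="side" else (slice(180,285),slice(370,470))][:,:,::-1],None,fx=5,fy=5,interpolation=2))
E
```

```text
grip_width: 16.6
grasp_force: 58.9
shift [-0.0002 -0.0003  0.0733] turn z 0.000 phi 8.23 tcp [ 543.2 -298.5  130.3] j7 0.79 w 16.6 F [ 0.7 -0.1 -2. ] t 67.0833
```

View pics/side5.png

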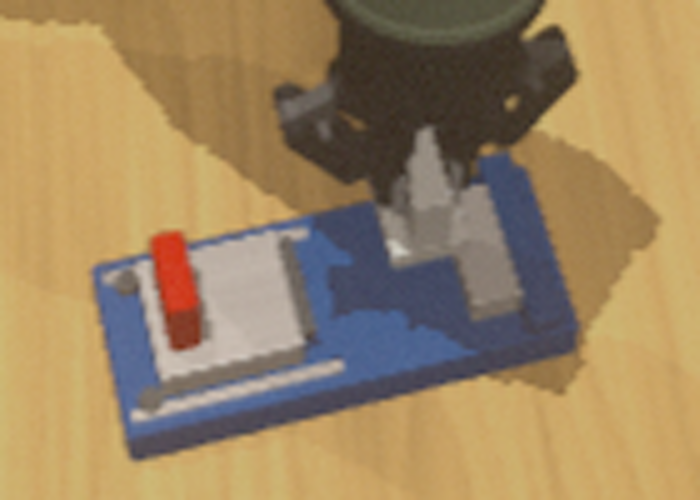

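The crop shows the blank held upright, its foot at (430,245), above the bed in front of the fixed jaw at (490,270). I'll lower it gently until it touches the bed.

```bash
python3 -m jog '[[1,[0,0,0.01],[0,0,0]],[1,[0,0,0.025],[0,0,0]],[1,[0,0,0.045],[0,0,0]],[1,[0,0,0.06],[0,0,0]],[1,[0,0,0.067],[0,0,0]],[1,[0,0,0.07],[0,0,0]],[1,[0,0,0.071],[0,0,0]],[1,[0,0,0.072],[0,0,0]],[1,[0,0,0.073],[0,0,0]],[1,[0,0,0.073],[0,0,0]]]'; python3 -m jog '[[1,[0,0,0.0003],[0,0,0]],[1,[0,0,0.0006],[0,0,0]],[1,[0,0,0.0009],[0,0,0]],[1,[0,0,0.0012],[0,0,0]],[1,[0,0,0.0015],[0,0,0]],[1,[0,0,0.0015],[0,0,0]],[1,[0,0,0.0015],[0,0,0]],[1,[0,0,0.0015],[0,0,0]],[1,[0,0,0.0015],[0,0,0]],[1,[0,0,0.0015],[0,0,0]]]'
```

```text
clock: 68.02
tool_pos: [543.3, -298.9, 57.5]
tcp_rot: [[-0.143, 0.99, 0.001], [0.99, 0.143, -0.0], [-0.0, 0.001, -1.0]]
force: [0.0, -0.3, -0.8]
grip_width: 17.2
grasp_force: 58.9
clock: 68.85
tool_pos: [543.0, -298.8, 55.7]
tcp_rot: [[-0.142, 0.99, 0.0], [0.99, 0.142, 0.0], [-0.0, 0.0, -1.0]]
force: [-2.6, 1.6, 5.3]
grip_width: 17.0
grasp_force: 59.8
```

Contact at 55.7 mm, as predicted. I'll release the blank, rise and check where it stands.

```bash
python3 -m jog '[[1,[0,0,0],[0,0,0]],[0.8,[0,0,0],[0,0,0]],[0.6,[0,0,0],[0,0,0]],[0.4,[0,0,0],[0,0,0]],[0.2,[0,0,0],[0,0,0]],[0.1,[0,0,0],[0,0,0]],[0.1,[0,0,0],[0,0,0]],[0.1,[0,0,0],[0,0,0]],[0.1,[0,0,0],[0,0,0]],[0.1,[0,0,0],[0,0,0]]]' | tail -2;python3 -m jog '[[0.1,[0,0,-0.02],[0,0,0]],[0.1,[0,0,-0.05],[0,0,0]],[0.1,[0,0,-0.08],[0,0,0]],[0.1,[0,-0.01,-0.1],[0,0,0]],[0,[0,-0.03,-0.1],[0,0,0]],[0,[0,-0.06,-0.1],[0,0,0]],[0,[0,-0.09,-0.1],[0,0,0]],[0,[0,-0.1,-0.1],[0,0,0]],[0,[0,-0.1,-0.1],[0,0,0]],[0,[0,-0.1,-0.1],[0,0,0]]]' >/dev/null
cat >> h.py <<'E'
def vise():
    e=np.array([np.cos(np.radians(8.1)),np.sin(np.radians(8.1))]);n=np.array([-e[1],e[0]])
    for k in("side","top"):
        c,W=cloud(k);D=W[...,:2]-np.array([533.8,-291.2]); vx=D@e; vy=D@n; Z=W[...,2]
        q=lambda m,a:np.round(np.percentile(a[m],[2,50,98]),1) if m.sum()>5 else None
        ok=abs(vy)<60
        w=ok&(vx>-20)&(vx<28)&(Z>77)&(Z<88); g=ok&(vx>-130)&(vx<-40)&(Z>90)&(Z<99); f=ok&(vx>26)&(vx<60)&(Z>44)&(Z<52)
        print(k,"web vx",q(w,vx),"vy",q(w,vy),"z",q(w,Z),"grip",q(g,vx),q(g,vy),"fix",q(f,vx),q(f,vy))
        if w.sum()>10: print("  rect",cv2.minAreaRect(np.stack([vx[w],vy[w]],1).astype(np.float32)))
E
python3 - <<'E'
from h import *
vise()
go(429.5,-306.2,100,8.2)
E
```

```text
grip_width: 38.3
grasp_force: 0.0
side web vx [-2.4  6.2 15.2] vy [-30.   -2.4  28. ] z [78.1 81.7 86. ] grip [-112.9 -105.4  -97.7] [-19.3  -1.7  18.5] fix [29.9 46.2 59.3] [-38.8  -1.2  38.1]
  rect ((6.078084945678711, -0.006313323974609375), (18.732196807861328, 61.69446563720703), 0.3967542052268982)
top web vx [-1.9  6.8 15.6] vy [-31.   -1.5  28. ] z [78.7 82.5 87. ] grip [-112.5 -104.9  -97.4] [-19.6  -1.1  15.9] fix [30.2 45.8 59.6] [-35.2   0.1  40.9]
  rect ((6.7856574058532715, -1.392801284790039), (18.62165641784668, 60.459835052490234), 0.36580634117126465)
shift [ 0.0088 -0.0145  0.0555] turn z 0.001 phi 8.24 tcp [ 445.1 -312.8  155.5] j7 0.89 w 42.6 F [ 1.  -0.6 -0.4] t 70.6167
```

```bash
python3 -m jog '[[0,[0.004,-0.007,0],[0,0,0]],[0,[0.0088,-0.0145,0],[0,0,0]],[0,[0.0088,-0.0145,0],[0,0,0]],[0,[0.0088,-0.0145,0.015],[0,0,0]],[0,[0.0088,-0.0145,0.03],[0,0,0]],[0,[0.0088,-0.0145,0.045],[0,0,0]],[0,[0.0088,-0.0145,0.0555],[0,0,0]],[0,[0.0088,-0.0145,0.0555],[0,0,0]],[0,[0.0088,-0.0145,0.0555],[0,0,0]],[0,[0.0088,-0.0145,0.0555],[0,0,0]]]' >/dev/null; python3 - <<'E'
from h import *
go(429.6,-306.5,60,8.2)
E
```

```text
shift [0.     0.001  0.0406] turn z -0.000 phi 8.18 tcp [ 428.6 -306.6  100.6] j7 0.93 w 42.9 F [ 0.2 -0.4 -0.1] t 71.45
```

```bash
python3 -m jog '[[0,[0,0.001,0.015],[0,0,0]],[0,[0,0.001,0.03],[0,0,0]],[0,[0,0.001,0.0406],[0,0,0]],[0,[0,0.001,0.0406],[0,0,0]],[0,[0,0.001,0.0406],[0,0,0]],[0.3,[0,0.001,0.0406],[0,0,0]],[0.6,[0,0.001,0.0406],[0,0,0]],[0.8,[0,0.001,0.0406],[0,0,0]],[1,[0,0.001,0.0406],[0,0,0]],[1,[0,0.001,0.0406],[0,0,0]]]'; python3 -m jog '[[1,[0,0,0],[0,0,0]],[1,[0,0,0],[0,0,0]],[1,[0,0,0],[0,0,0]],[1,[0,0,0],[0,0,0]],[1,[0,0.004,0],[0,0,0]],[1,[0,0.008,0],[0,0,0]],[1,[0,0.013,0],[0,0,0]],[1,[0,0.018,0],[0,0,0]],[1,[0,0.023,0],[0,0,0]],[1,[0,0.028,0],[0,0,0]]]'; python3 -m jog '[[1,[0,0.003,0],[0,0,0]],[1,[0,0.006,0],[0,0,0]],[1,[0,0.009,0],[0,0,0]],[1,[0,0.012,0],[0,0,0]],[1,[0,0.014,0],[0,0,0]],[1,[0,0.016,0],[0,0,0]],[1,[0,0.0165,0],[0,0,0]],[1,[0,0.017,0],[0,0,0]],[1,[0,0.017,0],[0,0,0]],[1,[0,0.017,0],[0,0,0]]]'
python3 - <<'E'
from h import *
vise()
E
```

```text
clock: 72.28
tool_pos: [430.9, -306.4, 60.5]
tcp_rot: [[-0.143, 0.99, 0.003], [0.99, 0.143, -0.001], [-0.001, 0.003, -1.0]]
force: [5.0, 0.9, 5.5]
grip_width: 15.3
grasp_force: 59.4
clock: 73.12
tool_pos: [457.1, -302.5, 60.4]
tcp_rot: [[-0.142, 0.99, 0.0], [0.99, 0.142, -0.0], [-0.0, 0.0, -1.0]]
force: [-4.1, 1.1, 13.3]
grip_width: 15.0
grasp_force: 60.6
clock: 73.95
tool_pos: [473.8, -300.0, 60.4]
tcp_rot: [[-0.143, 0.99, 0.0], [0.99, 0.143, -0.0], [-0.0, 0.0, -1.0]]
force: [-5.4, 1.7, 13.7]
grip_width: 15.4
grasp_force: 60.5
side web vx [ 0.3  9.6 18.1] vy [-29.4  -5.6  23.4] z [77.2 81.6 85.7] grip [-75.2 -61.  -49.3] [-19.1  -8.    9.2] fix [29.5 45.7 59.3] [-38.3  -0.2  37.7]
  rect ((9.243825912475586, -1.0839977264404297), (18.076061248779297, 59.38078689575195), 0.5598740577697754)
top web vx [ 0.8 10.7 18.7] vy [-30.5   3.9  27.7] z [78.3 82.7 86.4] grip [-71.8 -61.9 -50.3] [-0.3  9.1 17.3] fix [29.9 45.4 59.5] [-39.2  -2.7  38.8]
  rect ((9.53710651397705, -2.269775390625), (18.549034118652344, 60.19750213623047), 0.05085447058081627)
```

```bash
python3 -m jog '[[1,[0,0.0004,0],[0,0,0]],[1,[0,0.0008,0],[0,0,0]],[1,[0,0.0012,0],[0,0,0]],[1,[0,0.0015,0],[0,0,0]],[1,[0,0.0015,0],[0,0,0]],[1,[0,0.0015,0],[0,0,0]],[1,[0,0.0015,0],[0,0,0]],[1,[0,0.0015,0],[0,0,0]],[1,[0,0.0015,0],[0,0,0]],[1,[0,0.0015,0],[0,0,0]]]' | sed -n '2p;4p'; python3 -m jog '[[1,[0,0.0004,0],[0,0,0]],[1,[0,0.0008,0],[0,0,0]],[1,[0,0.0012,0],[0,0,0]],[1,[0,0.0012,0],[0,0,0]],[1,[0,0.0012,0],[0,0,0]],[1,[0,0.0012,0],[0,0,0]],[1,[0,0.0012,0],[0,0,0]],[1,[0,0.0012,0],[0,0,0]],[1,[0,0.0012,0],[0,0,0]],[1,[0,0.0012,0],[0,0,0]]]' | sed -n '2p;4p'
```

```text
tool_pos: [475.2, -299.8, 60.4]
force: [-4.2, 1.6, 13.4]
tool_pos: [475.4, -299.8, 60.4]
force: [-10.5, 1.6, 17.7]
```

```bash
python3 -m jog '[[1,[0,0.0005,0],[0,0,0]],[1,[0,0.001,0],[0,0,0]],[1,[0,0.0015,0],[0,0,0]],[1,[0,0.0015,0],[0,0,0]],[1,[0,0.0015,0],[0,0,0]],[1,[0,0.0015,0],[0,0,0]],[1,[0,0.0015,0],[0,0,0]],[1,[0,0.0015,0],[0,0,0]],[1,[0,0.0015,0],[0,0,0]],[1,[0,0.0015,0],[0,0,0]]]' | sed -n '2p;4p'
python3 - <<'E'
from h import *
vise()
E
```

```text
tool_pos: [475.4, -299.8, 60.4]
force: [-21.2, 2.0, 24.3]
side web vx [ 2.1 11.5 19.8] vy [-29.1  -5.2  24.4] z [77.7 81.7 86. ] grip [-73.5 -59.1 -50.1] [-19.6  -8.    9.4] fix [29.9 46.  59.2] [-39.9  -0.7  39. ]
  rect ((10.78991985321045, -1.2104873657226562), (18.470947265625, 59.455543518066406), 0.7453707456588745)
top web vx [ 2.8 12.1 19.8] vy [-28.3   4.3  27.6] z [77.7 83.  86.4] grip [-71.6 -59.8 -48.1] [-1.6  9.1 17.5] fix [27.6 46.7 59.6] [-38.7  -1.1  40.3]
  rect ((11.251740455627441, -0.9434947967529297), (17.441368103027344, 58.96647644042969), 0.20477727055549622)
```

```bash
python3 -m jog '[[1,[0,-0.001,0],[0,0,0]],[1,[0,-0.0018,0],[0,0,0]],[1,[0,-0.0018,0],[0,0,0]],[0.7,[0,-0.0018,0],[0,0,0]],[0.4,[0,-0.0018,0],[0,0,0]],[0.1,[0,-0.0018,0],[0,0,0]],[0,[0,-0.0018,0],[0,0,0]],[0,[0,-0.0018,0],[0,0,0]],[0,[0,-0.0018,0],[0,0,0]],[0,[0,-0.0018,0],[0,0,0]]]' | sed -n '2p;4,6p'; python3 -m jog '[[0,[0,0,-0.015],[0,0,0]],[0,[0,0,-0.04],[0,0,0]],[0,[0,0,-0.07],[0,0,0]],[0,[0,0,-0.1],[0,0,0]],[0,[0.02,0,-0.13],[0,0,0]],[0,[0.05,0,-0.14],[0,0,0]],[0,[0.08,0,-0.14],[0,0,0]],[0,[0.11,0,-0.14],[0,0,0]],[0,[0.14,0,-0.14],[0,0,0]],[0,[0.14,0,-0.14],[0,0,0]]]' | sed -n '2p;4,6p'
python3 -m jog '[[0,[0,0,0],[0,0,0]],[0,[0,0,0],[0,0,0]],[0,[0,0,0],[0,0,0]],[0,[0,0,0],[0,0,0]],[0,[0,0,0],[0,0,0]],[0,[0,0,0],[0,0,0]],[0,[0,0,0],[0,0,0]],[0,[0,0,0],[0,0,0]],[0,[0,0,0],[0,0,0]],[0,[0,0,0],[0,0,0]]]' >/dev/null
python3 - <<'E'
from h import *
vise()
for n in("side","top"): meas(n)
for n in("side","top"): cv2.imwrite(f"pics/{n}6.png",read_camera(n)["pixels"][:,:,::-1])
E
```

```text
tool_pos: [476.3, -299.5, 59.4]
force: [0.1, -0.5, 0.1]
grip_width: 42.7
grasp_force: 0.0
tool_pos: [455.9, -155.8, 199.4]
force: [1.1, 1.1, 1.4]
grip_width: 43.1
grasp_force: 0.0
side web vx [ 2.1 10.7 19.9] vy [-29.3  -3.   29.5] z [77.4 81.4 85.4] grip [-68.2 -60.6 -52.5] [-19.9  -2.4  16.9] fix [30.  46.  59.5] [-37.4   0.5  37.9]
  rect ((11.0050048828125, 0.4478263854980469), (18.529130935668945, 62.13383102416992), 0.3561331331729889)
top web vx None vy None z None grip None None fix [52.9 55.9 59. ] [35.3 40.8 44.4]
side web px [359. 254.] 1341 xy [764.8 -17.6] wh 145 100 ang 75.7 z 50.4
side rail px [280. 185.] 19 xy [573.7 249.9] wh 24 14 ang 49.1 z 70.8
side rail px [293. 199.] 25 xy [604.6 188.7] wh 29 16 ang 57.6 z 71.0
side rail px [307. 214.] 25 xy [639.  126.5] wh 37 16 ang 58.4 z 69.9
side rail px [323. 231.] 81 xy [668.4  48.1] wh 39 32 ang 24.2 z 70.2
side visetop px [293. 345.] 197 xy [ 544.9 -289.8] wh 60 19 ang -82.3 z 81.8
side visetop px [265. 359.] 21 xy [ 476.5 -318.9] wh 14 4 ang 8.2 z 83.3
side railparts px [280. 169.] 81 xy [570.5 267.3] wh 53 22 ang 32.5
[... 484 characters left out ...]
 [647.1 108.8] wh 32 22 ang -63.6 z 70.6
top rail px [262. 196.] 78 xy [613.4 170.4] wh 33 27 ang -62.1 z 70.4
top rail px [241. 207.] 82 xy [583.6 234.3] wh 34 22 ang -60.7 z 69.7
top rail px [220. 218.] 84 xy [551.6 296.9] wh 33 23 ang -60.9 z 70.3
top rail px [200. 229.] 63 xy [521.5 356.6] wh 25 23 ang -64.4 z 70.7
top railparts px [293. 176.] 141 xy [661.8  78. ] wh 61 18 ang 26.9 z 122.2
top railparts px [271. 187.] 135 xy [630.8 140.6] wh 60 18 ang 27.0 z 122.3
top railparts px [250. 198.] 132 xy [599.7 203.5] wh 60 18 ang 25.6 z 122.6
top railparts px [228. 210.] 136 xy [566.4 265.3] wh 60 18 ang 26.0 z 121.9
top railparts px [206. 222.] 144 xy [535.  327.4] wh 60 18 ang 27.2 z 122.4
```

View pics/side6.png

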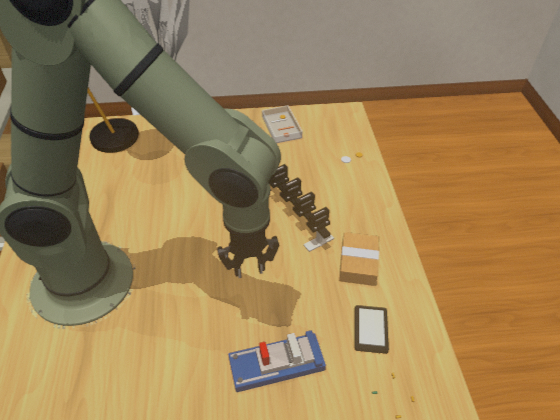

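The side view shows the silver blank clamped at (293,350) with the red grip home at (264,352). Brackets stand on the rail at (280,170) to (319,220), and the fifth shows in the top-view numbers. The carton and drive look unmoved, and nothing is being touched.

```bash
python3 -c "
from station import *
print(job_done())"
```

```text
the job is handed in; nothing more can be done
None
```

Job handed in with no verdict returned: all five black brackets stand on the rail, each measured within about 2 mm of its centre line, and the blank is clamped upright in the vise with the jaw pushed to its stop.

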